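Set up the relief plaque on the copy stand

ROBOT

A 7-joint arm with a two-finger parallel gripper is mounted at the origin on the work surface. World frame = base frame: x ahead of the robot, y to its left, z up, the work surface at z = 0. Lengths are in mm, angles in rad, forces in N, time in s.
With the tool pointing down it reaches from about 400 to 850 mm from the base axis. Payload 4.5 kg.
Tool frame: the origin (TCP) lies between the finger pads; the fingertips stand 17 mm ahead of it and the grasp point (between the pads) lies 2 mm behind it; z points along the fingers, y is the line along which they close (so a half turn about z gives the same grasp; the last joint's range is limited). The gripper opens to 85 mm and grips with 20 to 120 N. Pads are 22 mm wide; open, the fingers measure 114 mm over their backs; the gripper's body (76 mm by 85 mm) begins 54 mm behind the grasp point. The pads swing forward as they close: fully open they stand 13 mm farther back than shut.
Start: joints at [1.365, 0.689, -0.195, 1.565, 0.157, 0.902, -0.215], TCP at [148.47, -607.132, 248.317] pointing down, gripper open.
Joint ranges: [-3.01, 3.01], [-0.46, 2.08], [-1.47, 1.51], [0.13, 2.56], [-1, 4.14], [0.04, 2.09], [-2.66, 2.66]. Speed limits (rad/s): [2.57, 2.57, 3.14, 3.14, 3.14, 3.14, 3.14].

INTERFACE

Orientations are given as [roll, pitch, yaw] about the fixed x, y, z axes, in that order (R = Rz(yaw) Ry(pitch) Rx(roll)).
In Python, from cell import bot, eyes, workorder gives the robot as it stands.
- The arm moves only by the tool play_rows, never from a script. Its argument "targets" is a list of rows, each an object with "gripper": the opening, from 0 (shut) to 1 (fully open); "xyz": the shift along the tool's x, y, z in cm, a list of three; "rotation": the turn, a rotation vector about the tool's x, y, z in rad, a list of three. In form: [{"gripper": gripper, "xyz": [x, y, z], "rotation": [ax, ay, az]}, ...]. A call has 1 to 8 rows; each row shifts and turns the commanded pose from where the row before left it, along the tool's axes as they then stand; what a row does not reach is not made up. A row lasts 1/12 s, in which the tool goes at most 41.7 mm and 7.16 degrees, less where a joint would pass 70% of its speed; a pose out of reach is approached as far as the arm can. A call with a gripper value outside its range is refused whole. The fingers move at their own pace and stop on an object; "grip_force" is the grip in N (left out, the last holds). Time passes only in rows, so rows that do not move let the fingers close. It gives the time, the measured TCP pose, the force, the opening and the grip force at its end, in the units of the state.
- bot.sense(): the state, without advancing time (a new reading comes with each control period).
- eyes.capture(name): name is "scene" or "side" or "wrist"; returns a dict with "img" (400x640x3 uint8, red, green, blue), "fx", "fy", "cx", "cy" (pixels), "xyz" and "rotation" of the camera in the world; the wrist camera has in their place "T_tool_cam" (4x4, takes a point from camera to tool coordinates, whose origin is the TCP and whose axes are the flange's). Camera axes: x right, y down, z forward; pixel columns grow to the right and rows downward; lengths in mm; the calibration is good to about 2 mm. A picture is of the moment at which its call begins: read the wrist's pose just before it. There is no depth.
- workorder.finish_job(): hands the job in; it is judged then, once.
The state is a dict: "time_s": time; "qpos": joint angles; "joint_velocities": joint speeds; "tau": joint torques, N m; "ee_pos": TCP position; "tcp_rot": TCP orientation; "force": force on the tool from outside, world axes, zero at the start; "ft_torque": the same for the moment, N m; "finger_gap": finger opening in mm; "grip_force": force on a finger pad.
Only numpy, scipy, OpenCV 4.12 (cv2) and the standard library are available. Lean on these libraries where they do the work, as an engineer would, in place of code of your own. Each camera call takes 0.05 s, during which the arm holds its last target. There are 200 camera calls.

TASK

Get the copy stand ready to photograph the plaster plaque. First clear the loose sticks into the rectangular wooden tray and the cork blocks into the round tub; then push the plaque, without turning it round, square and flush into the corner of the two fences, and after that stand the aluminium scale bar on the plate, flush along the plaque's near side with its end flush against the side fence. Also click the lamp's drum round until its pointer, which marks the wide window, is at the white tab on the lamp's base; leave the bottles, tape, brush, sponge and jar where they are, and if something gets knocked out of place put it right again.

Things in the scene. Friction and masses are not known exactly. Their poses are not given: they have to be found in the camera images.
- jig_corner (a point): Inner corner of two wooden fences on a fixed plywood plate (170 x 230 x 6 mm), at the plate's top, 6 mm above the table. x points away from the robot, square to the long far fence (inner face at x = 0); y points to the robot's left, square to the side fence (inner face at y = 0). Free plate: x -150 to 0, y -210 to 0 mm. Fences: 20 mm wide, 22 mm above the plate.
- plaque_corner (a point): The corner of the plaque's underside (its +x, +y corner) that belongs in the fence corner. Plaque: white plaster, 96 mm (x) by 120 mm (y), 18 mm thick, 0.45 kg, lying skewed on the plate; home, its axes run with those of jig_corner, its 120 mm side along the far fence.
- plaque_c (a point): The centre of the plaque's slab, 9 mm above its underside; axes as the plaque's.
- plaque_boss (a point): The middle of the raised relief block in the centre of the plaque, by which it can be gripped from above: 30 mm (plaque x) by 50 mm (plaque y), standing 34 mm above the slab (plus 7 mm of low ornament on top); this point is 36 mm above the plaque's underside.
- bar_c (a point): The centre of the aluminium scale bar, 120 mm long (its x) by 28 mm wide (its y) by 40 mm high (its z, up), 0.25 kg, tick marks on top, lying on the table at the start. In its final place its length runs along the plaque's near (-x) 120 mm side, touching it, with one end touching the side fence; either end will do.
- stick1_c (a point): The centre of a paper-wrapped chalk stick, 100 mm long (its x), 30 mm wide (its y) and 30 mm high, on the table. None if absent.
- stick2_c (a point): A second such stick, or None if absent.
- pad1_c (a point): The centre of a cork sanding block, 60 mm long (its x), 42 mm wide (its y) and 34 mm high, on the table. None if absent.
- pad2_c (a point): A second such block, or None if absent.
- tray: The rectangular wooden tray for sticks, fixed: 140 mm (its x) by 170 mm (its y), 45 mm high, walls and floor 5 mm thick. Origin under its centre, on the table.
- tub: The round grey tub for cork blocks, fixed: 150 mm across at the rim, 60 mm high, 132 mm across at the foot, walls 4 mm, floor 5 mm thick. Origin under its centre, on the table. The tray and the tub may change places.
- lamp: The fixed black base of the raking lamp, 130 x 130 x 36 mm; origin under its centre, on the drum's axis. A small white tab sits in the middle of its -y edge (the right-hand side seen from the robot, towards the plate).
- drum_grip (a point): On the upright axis of the lamp's drum (aluminium, 110 mm across, its top 95 mm above the table), in the middle of the black grip bar on top: the bar is 16 mm wide, 70 mm long and 30 mm high (from 95 to 125 mm above the table); this point is at 110 mm. The bar has one pointed end with a white line.
- drum_pointer (a point): The pointed end of the grip bar, 40 mm from the axis, 110 mm above the table; the wide window is below it. Wanted: towards the lamp's -y, over the white tab.
- drum (a joint): Angle of the drum in rad, counterclockwise seen from above; at 0 (or any whole turn) the pointer is at the tab. It turns either way without end and clicks into rest at whole multiples of 60 degrees (1.047 rad); let go between clicks it springs to the nearest one. Turning takes about 0.2 N m.

How it is judged (in metres and radians):
On the way, in this order (a step that is already met when the one before it is completed fails the run):
1. the sticks are in the tray and the cork blocks in the tub (x of stick1_c in the frame of tray between -0.06 and 0.06 m and y of stick1_c in the frame of tray between -0.075 and 0.075 m and height (world z) of each of stick1_c, stick2_c below 0.055 m and linear speed of each of stick1, stick2, pad1, pad2 below 0.02 m/s and x of stick2_c in the frame of tray between -0.06 and 0.06 m and y of stick2_c in the frame of tray between -0.075 and 0.075 m and horizontal distance between each of pad1_c, pad2_c and tub below 0.062 m and height (world z) of each of pad1_c, pad2_c below 0.06 m), for 0.2 s.
2. the plaque is flush in the fence corner (x of plaque_corner in the frame of jig_corner between -0.003 and 0.002 m and y of plaque_corner in the frame of jig_corner between -0.003 and 0.002 m and z of plaque_corner in the frame of jig_corner between -0.003 and 0.003 m and angle between the x axis of plaque_c and the x axis of jig_corner, either way round below 0.03 rad and linear speed of plaque below 0.01 m/s), for 0.2 s.
3. the scale bar is flush along the plaque and against the side fence (all of step 2 and y of bar_c in the frame of jig_corner between -0.0635 and -0.058 m and x of bar_c in the frame of plaque_c between -0.0655 and -0.06 m and z of bar_c in the frame of jig_corner between 0.017 and 0.023 m and angle between the x axis of bar_c and the y axis of jig_corner, either way round below 0.035 rad and angle between bar_c's own z axis and vertical below 0.05 rad and linear speed of bar below 0.01 m/s), for 0.2 s.
At the end, for the whole second after the job is handed in: Sticks in the tray, cork blocks in the tub; plaque flat on the plate, within 3 mm of both fences and square to 0.03 rad; bar upright on the plate, gaps to plaque and side fence at most 3.5 mm, square to 0.035 rad; drum at rest, pointer within 5 mm of the tab's line (all of step 1 and all of step 3 and x of drum_pointer in the frame of lamp between -0.005 and 0.005 m and y of drum_pointer in the frame of lamp below -0.03 m and velocity of joint drum between -0.05 and 0.05 rad/s); the robot touches nothing.
It fails at once if a bystander (bottle, tape, brush, sponge or jar) is moved more than 40 mm (distance of any of flask1, flask2, tape, brush, sponge, jar from where it was at the start of the episode above 0.04 m).
Of stick1, stick2, pad1, pad2 only 3 to 4 are there at a start; the rules pass over those that are not, and their reading is None.
At some moment in a run one of stick1, stick2, pad1, pad2, bar may be knocked a few centimetres aside while the robot is not near it.
Once in a run the grip may slacken for a moment while it holds something.
It also fails if it takes over 210 s, if anything falls off the work surface, if the arm or the gripper's body presses on something with over 40 N, if the wrist force passes 120 N, or if a joint passes its speed limit or range.

## Working session

There is one attempt and no reset: what is moved stays moved. The work goes in short steps, Python scripts to look and compute and a tool call to move; the robot and the scene stay as the last step left them, time stands still between calls to the robot, and variables do not carry over. Pictures are saved under pics/ and viewed, at most 14 in all, crops included, and the job is handed in when it is done.

Besides the shell and the picture viewer there is one more tool, called after ">>>" as name(argument=value, ...) on one line, values as JSON. play_rows: Moves the arm, as the interface text tells. Its arguments: {"type":"object","properties":{"targets":{"type":"array","items":{"type":"object","properties":{"gripper":{"type":"number"},"xyz":{"type":"array","items":{"type":"number"}},"rotation":{"type":"array","items":{"type":"number"}}}}},"grip_force":{"type":"number"}},"required":["targets"]}

```bash
mkdir -p pics; ls
cat > h.py <<'E'
import numpy as np, cv2
from scipy.spatial.transform import Rotation as R
from cell import bot, eyes, workorder
def cap(name,fn=None):
    s=bot.sense(); c=eyes.capture(name)
    if name=="wrist":
        T=np.eye(4); T[:3,:3]=R.from_euler('xyz',s['tcp_rot']).as_matrix(); T[:3,3]=s['ee_pos']; T=T@np.array(c['T_tool_cam'])
    else:
        r=np.array(c['rotation'],float); T=np.eye(4); T[:3,:3]=r if r.shape==(3,3) else R.from_euler('xyz',r).as_matrix(); T[:3,3]=c['xyz']
    c['T']=T
    if fn: cv2.imwrite('pics/'+fn,cv2.cvtColor(c['img'],cv2.COLOR_RGB2BGR)); np.savez('pics/'+fn[:-4]+'.npz',T=T,K=[c['fx'],c['fy'],c['cx'],c['cy']])
    return c
def load(n):
    d=np.load('pics/'+n+'.npz'); return d['T'],d['K']
def pw(n,u,v,z):
    T,K=load(n); d=T[:3,:3]@np.array([(u-K[2])/K[0],(v-K[3])/K[1],1]); o=T[:3,3]
    return (o+d*(z-o[2])/d[2])
def proj(n,p):
    T,K=load(n); q=T[:3,:3].T@(np.array(p)-T[:3,3]); return K[0]*q[0]/q[2]+K[2],K[1]*q[1]/q[2]+K[3]
E
python3 - <<'E'
from h import *
for n in ['scene','side','wrist']:
    c=cap(n,n+'0.png'); print(n,c['fx'],c['cx'],c['cy'],c['T'].round(3).tolist())
print(bot.sense())
E
```

```text
pics
scene 447.04104710603985 316.7863757051062 207.46670697430164 [[-0.867, 0.326, -0.375, 941.903], [0.497, 0.589, -0.637, 742.438], [0.013, -0.739, -0.674, 870.061], [0.0, 0.0, 0.0, 1.0]]
side 417.01347123184723 320.69575706015104 199.5595654173626 [[-0.798, -0.451, 0.4, 149.797], [-0.602, 0.606, -0.519, 483.547], [-0.008, -0.655, -0.755, 775.643], [0.0, 0.0, 0.0, 1.0]]
wrist 341.8216908549407 320.8812102694782 200.8859939920697 [[0.238, -0.924, -0.298, 224.205], [-0.971, -0.227, -0.071, -587.344], [-0.002, 0.307, -0.952, 372.197], [0.0, 0.0, 0.0, 1.0]]
{'time_s': 0.15, 'qpos': array([ 1.36479921,  0.68981826, -0.19453169,  1.56609434,  0.15732114,
        0.90249158, -0.21508778]), 'joint_velocities': array([ 0.0005797 , -0.00367438,  0.00192633, -0.00302039,  0.00065776,
        0.00078618,  0.00107465]), 'tau': array([-1.31877121e-03, -5.39928639e+01, -1.26826990e+00, -1.58716714e+01,
        9.29717993e-03,  6.41242877e-03, -2.07832181e-05]), 'ee_pos': array([ 148.2945227 , -606.67329725,  247.65443101]), 'tcp_rot': array([-3.14017783e+00,  1.13961419e-04,  2.39889875e-01]), 'force': array([ 0.32436283,  0.12494126, -0.29574381]), 'ft_torque': array([-0.03720489,  0.01775743,  0.05769682]), 'grip_force': 0.0, 'finger_gap': 85.44472830941265}
```

View pics/scene0.png

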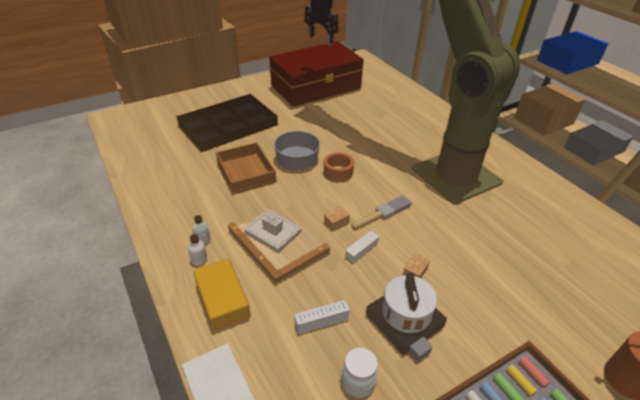

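View pics/side0.png

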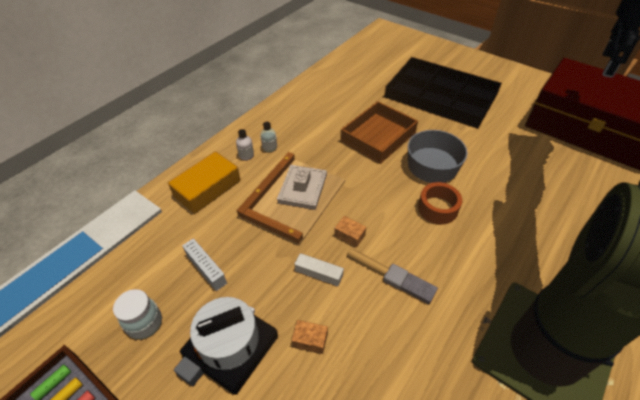

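The scene shows the tray (246,167), tub (297,150), plaque (273,230), one stick (362,246), pads at (337,217) and (416,267), bar (322,317) and lamp (410,300). The side view agrees: stick (320,268), pads (350,230) and (310,335), bar (204,264). There's no second stick.

Run:
```python
from h import *
def tri(a,b):
    A=[];B=[]
    for n,(u,v) in (('scene0',a),('side0',b)):
        T,K=load(n); d=T[:3,:3]@np.array([(u-K[2])/K[0],(v-K[3])/K[1],1]); d/=np.linalg.norm(d); P=np.eye(3)-np.outer(d,d); A.append(P);B.append(P@T[:3,3])
    return np.linalg.lstsq(np.vstack(A),np.hstack(B),rcond=None)[0].round(0)
for k,z,a,b in [('stick top',30,(362,243),(319,265)),('pad a top',34,(336,213),(350,226)),('pad b top',34,(416,262),(310,329)),('bar top',40,(322,311),(204,258)),('boss top',59,(272,221),(301,176)),
  ('drum bar',125,(411,288),(221,321)),('tub rim',60,(297,143),(437,147)),('jar',60,(361,357),(133,302)),('tray rim',45,(246,161),(379,125)),('tape',20,(339,160),(440,196)),('jigcorner fence top',28,(277,271),(243,207)),('cornB',28,(324,246),(301,236)),('cornC',28,(233,227),(291,156))]:
    print(k,pw('scene0',*a,z).round(0)[:2],pw('side0',*b,z).round(0)[:2],tri(a,b))
a=cv2.imread('pics/scene0.png')[190:350,200:460]; cv2.imwrite('pics/c1.png',cv2.resize(a,None,fx=3,fy=3,interpolation=cv2.INTER_CUBIC))
```

```text
stick top [440. 122.] [438. 117.] [438. 118.  28.]
pad a top [441.  -3.] [443.  -3.] [442.  -2.  36.]
pad b top [362. 243.] [367. 239.] [365. 243.  38.]
bar top [637. 256.] [637. 252.] [637. 254.  39.]
boss top [618. -36.] [612. -41.] [615. -44.  52.]
drum bar [479. 348.] [466. 347.] [472. 343. 114.]
tub rim [ 394. -319.] [ 398. -326.] [ 395. -318.   64.]
jar [632. 398.] [658. 406.] [641. 408.  84.]
tray rim [ 567. -328.] [ 571. -330.] [ 569. -325.   48.]
tape [ 294. -222.] [ 326. -217.] [ 318. -186.   52.]
jigcorner fence top [670.  97.] [677.  97.] [672. 101.  35.]
cornB [529.  82.] [516.  80.] [523.  73.  15.]
cornC [706. -95.] [ 698. -104.] [ 703. -108.   19.]
```

View pics/c1.png

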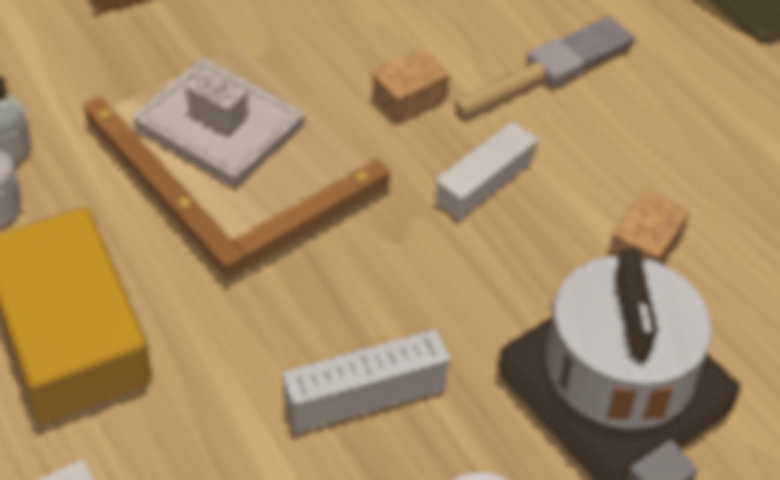

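>>> play_rows(targets=[{"gripper": 1, "xyz": [0, 0, 0], "rotation": [0, 0, 0.12]}, {"gripper": 1, "xyz": [0, 0, 0], "rotation": [0, 0, 0.12]}, {"gripper": 1, "xyz": [2.7, -3.0, 0], "rotation": [0, 0, 0]}, {"gripper": 1, "xyz": [2.7, -3.0, 0], "rotation": [0, 0, 0]}, {"gripper": 1, "xyz": [2.7, -3.0, 0], "rotation": [0, 0, 0]}, {"gripper": 1, "xyz": [2.7, -3.0, 0], "rotation": [0, 0, 0]}, {"gripper": 1, "xyz": [2.7, -3.0, 0], "rotation": [0, 0, 0]}, {"gripper": 1, "xyz": [2.7, -3.0, 0], "rotation": [0, 0, 0]}])

```text
time_s: 0.82
ee_pos: [311.4, -425.5, 248.2]
tcp_rot: [-3.141, 0.0, -0.0]
force: [0.2, 0.0, 0.3]
finger_gap: 85.6
grip_force: 0.0
```

>>> play_rows(targets=[{"gripper": 1, "xyz": [2.7, -3.0, 0], "rotation": [0, 0, 0]}, {"gripper": 1, "xyz": [2.7, -3.0, 0], "rotation": [0, 0, 0]}, {"gripper": 1, "xyz": [2.7, -3.0, 0], "rotation": [0, 0, 0]}, {"gripper": 1, "xyz": [2.7, -3.0, 0], "rotation": [0, 0, 0]}, {"gripper": 1, "xyz": [0, -4.0, 0], "rotation": [0, 0, 0]}, {"gripper": 1, "xyz": [0, -4.0, 0], "rotation": [0, 0, 0]}, {"gripper": 1, "xyz": [0, -4.0, 0], "rotation": [0, 0, 0]}, {"gripper": 1, "xyz": [0, -4.0, 0], "rotation": [0, 0, 0]}])

```text
time_s: 1.48
ee_pos: [418.2, -145.3, 248.2]
tcp_rot: [-3.141, 0.0, -0.0]
force: [0.5, 0.1, 0.4]
finger_gap: 85.3
grip_force: 0.0
```

>>> play_rows(targets=[{"gripper": 1, "xyz": [0, -4.0, 0], "rotation": [0, 0, 0]}, {"gripper": 1, "xyz": [0, -4.0, 0], "rotation": [0, 0, 0]}, {"gripper": 1, "xyz": [0, -4.0, 0], "rotation": [0, 0, 0]}, {"gripper": 1, "xyz": [0, -4.0, 0], "rotation": [0, 0, 0]}, {"gripper": 1, "xyz": [0, -4.0, 0], "rotation": [0, 0, 0]}, {"gripper": 1, "xyz": [0, 0, 0], "rotation": [0, 0, 0]}])

```text
time_s: 1.98
ee_pos: [418.9, 62.5, 248.4]
tcp_rot: [-3.136, -0.002, 0.015]
force: [-0.2, -0.9, 0.3]
finger_gap: 85.6
grip_force: 0.0
```

Run:
```python
from h import *
c=cap('wrist','w1.png'); s=bot.sense(); print(s['time_s'],s['ee_pos'].round(1),s['tcp_rot'].round(3),s['qpos'].round(2))
```

```text
2.0333 [418.6  58.1 248.3] [-3.139e+00 -1.000e-03  1.100e-02] [-0.22  0.44 -0.04  2.15  0.03  0.56 -1.84]
```

View pics/w1.png

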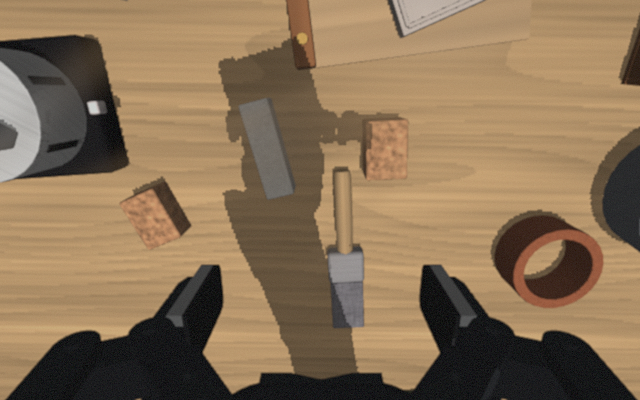

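Wrist view: stick corners are (240,104),(268,98),(294,193),(267,199). Pad a spans (366,120)–(408,179), pad b is at about (155,213), and the brush lies between at (345,250). The tab is at (97,107).

```bash
cat >> h.py <<'E'
def rect(n,pts,z):
    P=np.array([pw(n,u,v,z)[:2] for u,v in pts],np.float32); (c,(w,h),a)=cv2.minAreaRect(P)
    return np.round(c,1),round(w,1),round(h,1),round(np.radians(a if w>h else a+90),3)
def plan(wps,start=None):
    s=bot.sense(); p=np.array(s['ee_pos'] if start is None else start[:3],float); y=s['tcp_rot'][2] if start is None else start[3]
    for w in wps:
        d=np.array(w[:3])-p; dy=(w[3]-y+np.pi)%(2*np.pi)-np.pi
        n=int(max(np.ceil(np.linalg.norm(d)/41),np.ceil(abs(dy)/.12),1))
        # translation rows are along the turning tool; list translation at yaw before turning
        t=np.array([np.cos(y)*d[0]+np.sin(y)*d[1], np.sin(y)*d[0]-np.cos(y)*d[1], -d[2]])/10
        print('to',w,'| trans cm',t.round(2),'len',np.linalg.norm(t).round(1),'| then rot',round(-dy,3))
        p=np.array(w[:3],float); y+=dy
E
python3 - <<'E'
from h import *
print('stick',rect('w1',[(240,104),(268,98),(294,193),(267,199)],30))
print('pada',rect('w1',[(366,120),(408,118),(407,179),(365,178)],34))
img=cv2.imread('pics/w1.png'); hsv=cv2.cvtColor(img,cv2.COLOR_BGR2HSV)
m=((hsv[...,0]<14)&(hsv[...,1]>90)&(hsv[...,2]>110)).astype(np.uint8)
m=cv2.morphologyEx(m,cv2.MORPH_OPEN,np.ones((3,3)))
n,l,st,ce=cv2.connectedComponentsWithStats(m)
for i in range(1,n):
    if st[i,4]>600:
        b=cv2.minAreaRect(np.argwhere(l==i)[:,::-1].astype(np.float32)); print(st[i],b, rect('w1',cv2.boxPoints(b),34))
for c in [(97,107)]: print('tab',pw('w1',*c,30))
print('padb',rect('w1',[(121,208),(162,180),(189,230),(155,247)],34))
plan([(440,120,150,0)])
E
```

```text
stick (array([439.4, 118.3]), 98.7, 29.4, np.float64(0.243))
pada (array([ 4.42e+02, -3.00e-01]), 60.7, 42.7, np.float64(0.062))
[287   0  28  66 914] ((301.17901611328125, 32.342796325683594), (67.8660659790039, 20.617536544799805), 82.40535736083984) (array([546.4,  83.8]), 55.5, 19.1, np.float64(0.135))
[ 121  190   56   59 1493] ((149.61721801757812, 218.1893310546875), (57.494117736816406, 35.67064666748047), 58.24052047729492) (array([364.4, 245.7]), 65.3, 42.2, np.float64(0.436))
[ 514  230   89   78 2267] ((558.0, 268.5), (77.0, 88.0), 90.0) (array([ 312.2, -202.2]), 95.9, 117.0, np.float64(1.59))
tab [478.95384112 283.09012607  30.        ]
padb (array([368. , 234.6]), 58.0, 56.5, np.float64(0.584))
to (440, 120, 150, 0) | trans cm [ 2.2  -6.17  9.83] len 11.8 | then rot 0.011
```

>>> play_rows(targets=[{"gripper": 1, "xyz": [0.52, -1.6, 3.2], "rotation": [0, 0, 0]}, {"gripper": 1, "xyz": [0.52, -1.6, 3.2], "rotation": [0, 0, 0]}, {"gripper": 1, "xyz": [0.52, -1.6, 3.2], "rotation": [0, 0, 0]}, {"gripper": 0.9, "xyz": [0.52, -1.6, 3.2], "rotation": [0, 0, 0]}, {"gripper": 0.8, "xyz": [0, 0, 0], "rotation": [0, 0, -0.12]}, {"gripper": 0.8, "xyz": [0, 0, 0], "rotation": [0, 0, -0.12]}, {"gripper": 0.8, "xyz": [0, 0, 0], "rotation": [0, 0, 0]}, {"gripper": 0.8, "xyz": [0, 0, 0], "rotation": [0, 0, 0]}])

```text
time_s: 2.7
ee_pos: [439.6, 115.6, 120.2]
tcp_rot: [3.141, 0.0, 0.235]
force: [-0.6, -0.2, -0.3]
finger_gap: 68.3
grip_force: 0.0
```

>>> play_rows(targets=[{"gripper": 0.8, "xyz": [0.05, -0.25, 3.2], "rotation": [0, 0, 0]}, {"gripper": 0.8, "xyz": [0, 0, 3.2], "rotation": [0, 0, 0]}, {"gripper": 0.8, "xyz": [0, 0, 3.2], "rotation": [0, 0, 0]}, {"gripper": 0.1, "xyz": [0, 0, 0], "rotation": [0, 0, 0]}, {"gripper": 0.1, "xyz": [0, 0, 0], "rotation": [0, 0, 0]}, {"gripper": 0.1, "xyz": [0, 0, 0], "rotation": [0, 0, 0]}, {"gripper": 0.1, "xyz": [0, 0, 0], "rotation": [0, 0, 0]}, {"gripper": 0.1, "xyz": [0, 0, 0], "rotation": [0, 0, 0]}], grip_force=60)

```text
time_s: 3.37
ee_pos: [443.5, 119.8, 34.1]
tcp_rot: [3.14, 0.003, 0.238]
force: [-0.7, -0.1, 6.0]
finger_gap: 28.4
grip_force: 60.1
```

>>> play_rows(targets=[{"gripper": 0.1, "xyz": [0, 0, 0], "rotation": [0, 0, 0]}, {"gripper": 0.1, "xyz": [0, 0, 0], "rotation": [0, 0, 0]}, {"gripper": 0.1, "xyz": [0, 0, -3], "rotation": [0, 0, 0]}, {"gripper": 0.1, "xyz": [0, 0, -3.5], "rotation": [0, 0, 0.12]}, {"gripper": 0.1, "xyz": [0, 0, -3.5], "rotation": [0, 0, 0.12]}, {"gripper": 0.1, "xyz": [0, 0, 0], "rotation": [0, 0, 0]}])

```text
time_s: 3.87
ee_pos: [445.8, 121.0, 138.0]
tcp_rot: [-3.14, -0.004, -0.006]
force: [-0.4, -0.0, -1.4]
finger_gap: 28.3
grip_force: 59.6
```

>>> play_rows(targets=[{"gripper": 0.1, "xyz": [0.6, 3.7, -0.6], "rotation": [0, 0, 0]}, {"gripper": 0.1, "xyz": [0.6, 3.7, -0.6], "rotation": [0, 0, 0]}, {"gripper": 0.1, "xyz": [0.6, 3.7, -0.6], "rotation": [0, 0, 0]}, {"gripper": 0.1, "xyz": [0.6, 3.7, -0.6], "rotation": [0, 0, 0]}, {"gripper": 0.1, "xyz": [0.6, 3.7, -0.6], "rotation": [0, 0, 0]}, {"gripper": 0.1, "xyz": [0.6, 3.7, -0.6], "rotation": [0, 0, 0]}, {"gripper": 0.1, "xyz": [0.6, 3.7, -0.6], "rotation": [0, 0, 0]}, {"gripper": 0.1, "xyz": [0.6, 3.7, -0.6], "rotation": [0, 0, 0]}])

```text
time_s: 4.53
ee_pos: [491.0, -177.6, 182.0]
tcp_rot: [3.139, 0.005, -0.0]
force: [1.5, 0.0, -1.3]
finger_gap: 28.3
grip_force: 59.6
```

>>> play_rows(targets=[{"gripper": 0.1, "xyz": [0.6, 3.7, -0.6], "rotation": [0, 0, 0]}, {"gripper": 0.1, "xyz": [0.6, 3.7, -0.6], "rotation": [0, 0, 0]}, {"gripper": 0.1, "xyz": [0, 0, 0], "rotation": [0, 0, 0]}, {"gripper": 0.1, "xyz": [0, 0, 0], "rotation": [0, 0, 0]}, {"gripper": 0.1, "xyz": [0, 0, 0], "rotation": [0, 0, 0]}])

```text
time_s: 4.95
ee_pos: [503.0, -249.1, 193.3]
tcp_rot: [3.14, 0.005, -0.0]
force: [0.8, 0.1, -0.8]
finger_gap: 29.2
grip_force: 39.0
```

Run:
```python
from h import *
c=cap('wrist','w2.png'); s=bot.sense(); print(s['time_s'],s['ee_pos'].round(1),s['tcp_rot'].round(3),s['qpos'].round(2),s['finger_gap'])
```

```text
5.0 [ 503.1 -248.1  193.2] [3.14e+00 6.00e-03 1.00e-03] [ 0.54  0.69 -0.28  1.81  0.28  0.69 -1.47] 29.21379966292081
```

View pics/w2.png

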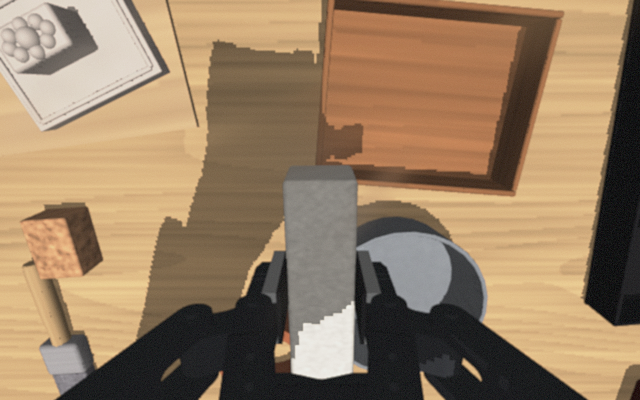

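Held stick at (320,270). Tray rim corners are (327,1),(562,13),(516,194),(317,164), and the tub rim's right edge is at (486,290).

Run:
```python
from h import *
print(rect('w2',[(327,1),(562,13),(516,194),(317,164)],45))
for q in [(327,1),(562,13),(516,194),(317,164)]: print(pw('w2',*q,45).round())
P=np.array([pw('w2',u,v,60)[:2] for u,v in [(400,232),(441,240),(467,258),(486,290),(485,315)]])
A=np.c_[2*P,np.ones(len(P))]; x=np.linalg.lstsq(A,(P**2).sum(1),rcond=None)[0]; print('tub',x[:2],np.sqrt(x[2]+x[:2]@x[:2]))
plan([(568,-325,193,0)])
```

```text
(array([ 571.1, -332.3]), 167.4, 135.0, np.float64(1.506))
[ 640. -253.   45.]
[ 633. -420.   45.]
[ 498. -411.   45.]
[ 524. -245.   45.]
tub [ 390.13550457 -315.1179301 ] 80.14552265088916
to (568, -325, 193, 0) | trans cm [6.48 7.7  0.02] len 10.1 | then rot 0.001
```

>>> play_rows(targets=[{"gripper": 0.1, "xyz": [2.37, 2.73, 0], "rotation": [0, 0, 0]}, {"gripper": 0.1, "xyz": [2.37, 2.73, 0], "rotation": [0, 0, 0]}, {"gripper": 0.1, "xyz": [2.37, 2.73, 0], "rotation": [0, 0, 0]}, {"gripper": 0.1, "xyz": [0, 0, 3.5], "rotation": [0, 0, 0]}, {"gripper": 0.1, "xyz": [0, 0, 3.5], "rotation": [0, 0, 0]}, {"gripper": 0.1, "xyz": [0, 0, 3.5], "rotation": [0, 0, 0]}, {"gripper": 0.1, "xyz": [0, 0, 3.5], "rotation": [0, 0, 0]}, {"gripper": 0.1, "xyz": [0, 0, 0], "rotation": [0, 0, 0]}])

```text
time_s: 5.67
ee_pos: [569.0, -327.1, 45.7]
tcp_rot: [-3.137, 0.018, 0.004]
force: [-1.8, 0.5, -0.9]
finger_gap: 28.2
grip_force: 65.0
```

>>> play_rows(targets=[{"gripper": 0.1, "xyz": [0, 0, 0], "rotation": [0, 0, 0]}, {"gripper": 0.65, "xyz": [0, 0, 0], "rotation": [0, 0, 0]}, {"gripper": 0.65, "xyz": [0, 0, 0], "rotation": [0, 0, 0]}, {"gripper": 0.65, "xyz": [0, 0, 0], "rotation": [0, 0, 0]}, {"gripper": 0.65, "xyz": [0, 0, 0], "rotation": [0, 0, 0]}, {"gripper": 0.65, "xyz": [0, 0, -4], "rotation": [0, 0, 0]}, {"gripper": 0.65, "xyz": [0, 0, -4], "rotation": [0, 0, 0]}, {"gripper": 0.65, "xyz": [0, 0, -4], "rotation": [0, 0, 0]}])

```text
time_s: 6.33
ee_pos: [574.2, -331.5, 174.8]
tcp_rot: [3.139, 0.005, -0.0]
force: [0.3, -0.7, -0.1]
finger_gap: 55.7
grip_force: 0.0
```

Run:
```python
from h import *
s=bot.sense(); print(s['time_s'],s['ee_pos'].round(1),s['tcp_rot'].round(3),s['qpos'].round(2),s['finger_gap'])
plan([(570,-331,185,0),(450,0,185,0.06)])
```

```text
6.3333 [ 574.2 -331.5  174.8] [ 3.139  0.005 -0.   ] [ 0.6   0.83 -0.29  1.5   0.29  0.85 -1.36] 55.65504725844714
to (570, -331, 185, 0) | trans cm [-0.42 -0.05 -1.02] len 1.1 | then rot -0.0
to (450, 0, 185, 0.06) | trans cm [-12.  -33.1  -0. ] len 35.2 | then rot -0.06
```

>>> play_rows(targets=[{"gripper": 0.75, "xyz": [-1.3, -3.69, 0], "rotation": [0, 0, 0]}, {"gripper": 0.75, "xyz": [-1.3, -3.69, 0], "rotation": [0, 0, 0]}, {"gripper": 0.75, "xyz": [-1.3, -3.69, 0], "rotation": [0, 0, 0]}, {"gripper": 0.75, "xyz": [-1.3, -3.69, 0], "rotation": [0, 0, 0]}, {"gripper": 0.75, "xyz": [-1.3, -3.69, 0], "rotation": [0, 0, 0]}, {"gripper": 0.75, "xyz": [-1.3, -3.69, 1], "rotation": [0, 0, 0]}, {"gripper": 0.75, "xyz": [-1.3, -3.69, 1.5], "rotation": [0, 0, 0]}, {"gripper": 0.75, "xyz": [-1.3, -3.69, 1.5], "rotation": [0, 0, 0]}])

```text
time_s: 7.0
ee_pos: [470.9, -35.7, 134.0]
tcp_rot: [3.139, 0.001, -0.001]
force: [-0.1, 0.4, -0.8]
finger_gap: 63.9
grip_force: 0.0
```

>>> play_rows(targets=[{"gripper": 0.75, "xyz": [-1.3, -3.69, 1.5], "rotation": [0, 0, -0.06]}, {"gripper": 0.75, "xyz": [0, 0, 0], "rotation": [0, 0, 0]}, {"gripper": 0.75, "xyz": [0, 0, 0], "rotation": [0, 0, 0]}, {"gripper": 0.75, "xyz": [0, 0, 0], "rotation": [0, 0, 0]}])

```text
time_s: 7.33
ee_pos: [458.3, -0.6, 118.6]
tcp_rot: [3.139, 0.004, 0.06]
force: [0.7, 0.1, 0.1]
finger_gap: 63.8
grip_force: 0.0
```

>>> play_rows(targets=[{"gripper": 0.75, "xyz": [0, -0.1, 3], "rotation": [0, 0, 0]}, {"gripper": 0.75, "xyz": [0, 0, 3], "rotation": [0, 0, 0]}, {"gripper": 0.75, "xyz": [0, 0, 2.7], "rotation": [0, 0, 0]}, {"gripper": 0.75, "xyz": [0, 0, 0], "rotation": [0, 0, 0]}, {"gripper": 0.2, "xyz": [0, 0, 0], "rotation": [0, 0, 0]}, {"gripper": 0.2, "xyz": [0, 0, 0], "rotation": [0, 0, 0]}, {"gripper": 0.2, "xyz": [0, 0, 0], "rotation": [0, 0, 0]}, {"gripper": 0.2, "xyz": [0, 0, 0], "rotation": [0, 0, 0]}])

```text
time_s: 8.0
ee_pos: [458.7, 0.1, 32.8]
tcp_rot: [3.14, 0.001, 0.059]
force: [-0.2, -0.8, -0.1]
finger_gap: 40.9
grip_force: 61.2
```

Run:
```python
from h import *
s=bot.sense(); print(s['time_s'],s['ee_pos'].round(1),s['tcp_rot'].round(3),s['qpos'].round(3),s['finger_gap'],s['grip_force'])
plan([(459,0.4,150,0.06),(450,-170,150,0),(407,-294,150,0)])
```

```text
8.0 [4.587e+02 1.000e-01 3.280e+01] [3.14e+00 1.00e-03 5.90e-02] [-0.091  0.907 -0.018  2.196  0.38   0.043 -1.994] 40.91437804208151 61.18486404418945
to (459, 0.4, 150, 0.06) | trans cm [  0.03  -0.02 -11.72] len 11.7 | then rot -0.001
to (450, -170, 150, 0) | trans cm [-1.92 16.96 -0.  ] len 17.1 | then rot 0.06
to (407, -294, 150, 0) | trans cm [-4.3 12.4 -0. ] len 13.1 | then rot -0.0
```

>>> play_rows(targets=[{"gripper": 0.2, "xyz": [0, 0, -3.9], "rotation": [0, 0, 0]}, {"gripper": 0.2, "xyz": [0, 0, -3.9], "rotation": [0, 0, 0]}, {"gripper": 0.2, "xyz": [0, 0, -3.9], "rotation": [0, 0, 0.06]}, {"gripper": 0.2, "xyz": [-0.6, 3.73, 0], "rotation": [0, 0, 0]}, {"gripper": 0.2, "xyz": [-0.6, 3.73, 0], "rotation": [0, 0, 0]}, {"gripper": 0.2, "xyz": [-0.6, 3.73, 0], "rotation": [0, 0, 0]}, {"gripper": 0.2, "xyz": [-0.6, 3.73, 0], "rotation": [0, 0, 0]}, {"gripper": 0.2, "xyz": [-0.6, 3.73, 0], "rotation": [0, 0, 0]}])

```text
time_s: 8.67
ee_pos: [427.7, -187.8, 150.2]
tcp_rot: [3.138, 0.003, -0.0]
force: [1.2, 0.5, -0.3]
finger_gap: 40.6
grip_force: 61.3
```

>>> play_rows(targets=[{"gripper": 0.2, "xyz": [-0.6, 3.73, 0], "rotation": [0, 0, 0]}, {"gripper": 0.2, "xyz": [-0.6, 3.73, 0], "rotation": [0, 0, 0]}, {"gripper": 0.2, "xyz": [-0.6, 3.73, 0], "rotation": [0, 0, 0]}, {"gripper": 0.2, "xyz": [0, 0, 0], "rotation": [0, 0, 0]}, {"gripper": 0.2, "xyz": [0, 0, 0], "rotation": [0, 0, 0]}, {"gripper": 0.2, "xyz": [0, 0, 0], "rotation": [0, 0, 0]}])

```text
time_s: 9.17
ee_pos: [409.9, -297.4, 150.0]
tcp_rot: [3.139, 0.004, -0.001]
force: [-0.1, -0.1, -0.6]
finger_gap: 40.8
grip_force: 61.3
```

Run:
```python
from h import *
c=cap('wrist','w3.png');c=cap('scene','s3.png'); s=bot.sense(); print(s['time_s'],s['ee_pos'].round(1),s['tcp_rot'].round(3),s['qpos'].round(2),s['finger_gap'])
a=cv2.imread('pics/w3.png'); b=cv2.imread('pics/s3.png')[110:290,180:480]
cv2.imwrite('pics/c3.png',np.hstack([cv2.resize(a,(400,250)),cv2.resize(b,(400,250))]))
```

```text
9.2667 [ 410.5 -296.   149.7] [3.139e+00 5.000e-03 3.000e-03] [ 0.72  0.71 -0.3   2.01  0.43  0.49 -1.46] 40.563452957474084
```

View pics/c3.png

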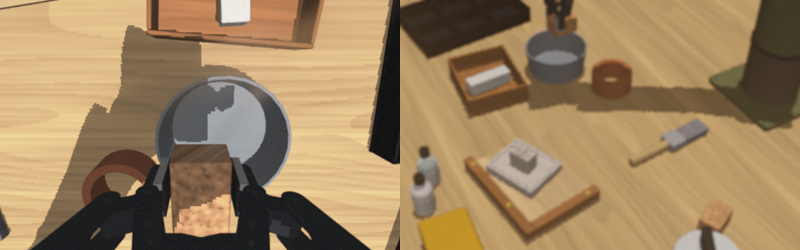

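The stick is in the tray. Tub rim in the wrist picture (full-size pixels): left (248,224), top (355,122), right (464,225); the pad is held slightly left of its middle.

Run:
```python
from h import *
P=np.array([pw('w3',u,v,60)[:2] for u,v in [(248,224),(355,122),(464,225),(287,151),(424,150)]])
A=np.c_[2*P,np.ones(len(P))]; x=np.linalg.lstsq(A,(P**2).sum(1),rcond=None)[0]; print('tub',x[:2],np.sqrt(x[2]+x[:2]@x[:2]))
```

```text
tub [ 394.64835165 -320.27158835] 72.96905295751314
```

>>> play_rows(targets=[{"gripper": 0.2, "xyz": [0, 0.3, 3.3], "rotation": [0, 0, 0]}, {"gripper": 0.2, "xyz": [0, 0, 3.2], "rotation": [0, 0, 0]}, {"gripper": 0.2, "xyz": [0, 0, 3.2], "rotation": [0, 0, 0]}, {"gripper": 0.2, "xyz": [0, 0, 0], "rotation": [0, 0, 0]}, {"gripper": 0.2, "xyz": [0, 0, 0], "rotation": [0, 0, 0]}, {"gripper": 0.58, "xyz": [0, 0, 0], "rotation": [0, 0, 0]}, {"gripper": 0.58, "xyz": [0, 0, 0], "rotation": [0, 0, 0]}, {"gripper": 0.58, "xyz": [0, 0, 0], "rotation": [0, 0, 0]}])

```text
time_s: 9.93
ee_pos: [410.4, -301.4, 54.1]
tcp_rot: [3.137, 0.003, -0.0]
force: [0.9, 0.1, 0.1]
finger_gap: 49.4
grip_force: 0.0
```

>>> play_rows(targets=[{"gripper": 0.58, "xyz": [0, 0, 0], "rotation": [0, 0, 0]}, {"gripper": 0.58, "xyz": [0, 0, -4], "rotation": [0, 0, 0]}, {"gripper": 0.58, "xyz": [0, 0, -4], "rotation": [0, 0, 0]}, {"gripper": 0.58, "xyz": [0, 0, -4], "rotation": [0, 0, 0]}, {"gripper": 0.58, "xyz": [0, 0, -2], "rotation": [0, 0, 0]}, {"gripper": 0.58, "xyz": [0, 0, 0], "rotation": [0, 0, 0]}, {"gripper": 0.58, "xyz": [0, 0, 0], "rotation": [0, 0, 0]}])

```text
time_s: 10.52
ee_pos: [410.5, -301.2, 194.0]
tcp_rot: [3.137, 0.003, -0.001]
force: [0.7, 0.1, -0.2]
finger_gap: 49.5
grip_force: 0.0
```

Run:
```python
from h import *
s=bot.sense(); print(s['time_s'],s['ee_pos'].round(1),s['tcp_rot'].round(3),s['force'],s['finger_gap'])
plan([(450,-100,190,0),(440,150,190,0),(379,250,160,0.44)])
```

```text
10.5167 [ 410.5 -301.2  194. ] [ 3.137e+00  3.000e-03 -1.000e-03] [ 0.68735861  0.10592654 -0.19388817] 49.51106421379066
to (450, -100, 190, 0) | trans cm [  3.93 -20.13   0.4 ] len 20.5 | then rot -0.001
to (440, 150, 190, 0) | trans cm [ -1. -25.  -0.] len 25.0 | then rot -0.0
to (379, 250, 160, 0.44) | trans cm [ -6.1 -10.    3. ] len 12.1 | then rot -0.44
```

>>> play_rows(targets=[{"gripper": 0.8, "xyz": [0.8, -4, 0], "rotation": [0, 0, 0]}, {"gripper": 0.8, "xyz": [0.8, -4, 0], "rotation": [0, 0, 0]}, {"gripper": 0.8, "xyz": [0.8, -4, 0], "rotation": [0, 0, 0]}, {"gripper": 0.8, "xyz": [0.8, -4, 0], "rotation": [0, 0, 0]}, {"gripper": 0.8, "xyz": [0.8, -4, 0], "rotation": [0, 0, 0]}, {"gripper": 0.8, "xyz": [-0.2, -4, 0], "rotation": [0, 0, 0]}, {"gripper": 0.8, "xyz": [-0.2, -4, 0], "rotation": [0, 0, 0]}, {"gripper": 0.8, "xyz": [-0.2, -4, 0], "rotation": [0, 0, 0]}])

```text
time_s: 11.18
ee_pos: [442.8, 21.1, 190.1]
tcp_rot: [3.138, 0.008, -0.0]
force: [1.0, 0.0, -0.4]
finger_gap: 68.5
grip_force: 0.0
```

>>> play_rows(targets=[{"gripper": 0.8, "xyz": [-0.2, -4, 0], "rotation": [0, 0, 0]}, {"gripper": 0.8, "xyz": [-0.2, -4, 0], "rotation": [0, 0, 0]}, {"gripper": 0.8, "xyz": [-0.2, -4, 0], "rotation": [0, 0, 0]}, {"gripper": 0.8, "xyz": [-2.0, -3.6, 0], "rotation": [0, 0, 0]}, {"gripper": 0.8, "xyz": [-2.0, -3.6, 0], "rotation": [0, 0, 0]}, {"gripper": 0.8, "xyz": [-1.9, -3.7, 0], "rotation": [0, 0, 0]}, {"gripper": 0.8, "xyz": [0, 0, 1], "rotation": [0, 0, -0.11]}, {"gripper": 0.8, "xyz": [0, 0, 1], "rotation": [0, 0, -0.11]}])

```text
time_s: 11.85
ee_pos: [376.6, 252.0, 170.1]
tcp_rot: [3.141, 0.007, 0.233]
force: [1.0, -1.7, -0.5]
finger_gap: 68.4
grip_force: 0.0
```

>>> play_rows(targets=[{"gripper": 0.8, "xyz": [0, 0, 1], "rotation": [0, 0, -0.11]}, {"gripper": 0.8, "xyz": [0, 0, 1], "rotation": [0, 0, -0.11]}, {"gripper": 0.8, "xyz": [0, 0, 1], "rotation": [0, 0, 0]}, {"gripper": 0.8, "xyz": [0, 0, 0], "rotation": [0, 0, 0]}, {"gripper": 0.8, "xyz": [0, 0, 0], "rotation": [0, 0, 0]}])

```text
time_s: 12.27
ee_pos: [378.0, 247.6, 139.9]
tcp_rot: [3.141, 0.009, 0.439]
force: [1.4, -0.4, -0.6]
finger_gap: 68.6
grip_force: 0.0
```

Run:
```python
from h import *
c=cap('wrist','w4.png'); cap('side','d4.png'); s=bot.sense(); print(s['time_s'],s['ee_pos'].round(1),s['tcp_rot'].round(3),s['qpos'].round(2),s['finger_gap'])
plan([(379.4,251.2,34,0.44)])
a=cv2.imread('pics/w4.png'); b=cv2.imread('pics/d4.png')[100:380,180:500]
cv2.imwrite('pics/c4.png',np.hstack([cv2.resize(a,(440,275)),cv2.resize(b,(314,275))]))
```

```text
12.3667 [378.8 248.2 140.8] [3.141 0.007 0.439] [-0.52  0.68 -0.25  2.16  0.46  0.36 -2.28] 68.28012868480026
to (379.4, 251.2, 34, 0.44) | trans cm [ 0.19 -0.24 10.68] len 10.7 | then rot -0.001
```

View pics/c4.png

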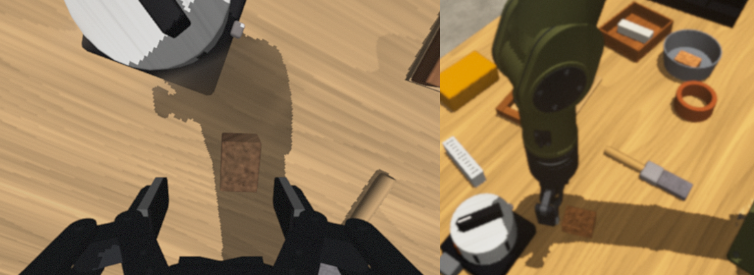

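Pad b's top is at about (322–378, 204–278) in full-size wrist pixels, to the right of the finger middle line (321). Pad a is in the tub.

Run:
```python
from h import *
img=cv2.imread('pics/w4.png'); hsv=cv2.cvtColor(img,cv2.COLOR_BGR2HSV)
print(img[240,350],hsv[240,350],img[198,345],img[240,300],hsv[240,300])
print(rect('w4',[(323,204),(379,205),(378,277),(320,278)],34))
plan([(379.4,251.2,34,0.44)])
```

```text
[ 69  97 129] [ 14 119 129] [45 61 78] [115 158 192] [ 17 102 192]
(array([360.7, 217.1]), 59.9, 44.4, np.float64(0.459))
to (379.4, 251.2, 34, 0.44) | trans cm [ 0.19 -0.24 10.68] len 10.7 | then rot -0.001
```

Run:
```python
from h import *
img=cv2.imread('pics/w4.png')[170:300,290:400]; cv2.imwrite('pics/c5.png',cv2.resize(img,None,fx=4,fy=4,interpolation=cv2.INTER_CUBIC))
```

View pics/c5.png

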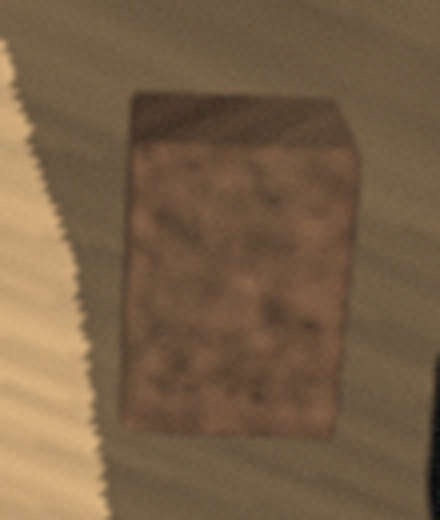

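The close crop shows that pad b has been knocked to (361,217), yaw 0.46. That is inside the vertical reach, so I'll tilt the tool 0.15 about its closing axis.

>>> play_rows(targets=[{"gripper": 0.8, "xyz": [-1.26, 2.03, 0], "rotation": [0, 0, -0.02]}, {"gripper": 0.8, "xyz": [0, 0, 0], "rotation": [0, -0.08, 0]}, {"gripper": 0.8, "xyz": [0, 0, 0], "rotation": [0, -0.08, 0]}, {"gripper": 0.8, "xyz": [0.48, 0, 3.0], "rotation": [0, 0, 0]}, {"gripper": 0.8, "xyz": [0.48, 0, 3.0], "rotation": [0, 0, 0]}, {"gripper": 0.8, "xyz": [0, 0, 0], "rotation": [0, 0, 0]}, {"gripper": 0.8, "xyz": [0, 0, 0], "rotation": [0, 0, 0]}])

```text
time_s: 12.95
ee_pos: [375.0, 223.8, 80.0]
tcp_rot: [3.141, 0.169, 0.46]
force: [-0.3, -0.4, -0.0]
finger_gap: 68.6
grip_force: 0.0
```

Run:
```python
from h import *
s=bot.sense(); print(s['time_s'],s['ee_pos'].round(1),s['tcp_rot'].round(3),s['qpos'].round(3))
Rm=R.from_euler('xyz',s['tcp_rot']); print(Rm.as_matrix().round(3)); print(Rm.inv().apply(np.array([376,224.6,33])-s['ee_pos'])/10)
```

```text
12.95 [375.  223.8  80. ] [3.141 0.169 0.46 ] [-0.438  0.836 -0.305  2.091  0.454  0.448 -2.206]
[[ 0.883  0.444 -0.15 ]
 [ 0.437 -0.896 -0.075]
 [-0.168  0.001 -0.986]]
[ 0.91869593 -0.03234025  4.61249279]
```

Tilt as intended, and q6 has room. Down and grip.

>>> play_rows(targets=[{"gripper": 0.8, "xyz": [0.45, 0, 2.3], "rotation": [0, 0, 0]}, {"gripper": 0.8, "xyz": [0.45, 0, 2.2], "rotation": [0, 0, 0]}, {"gripper": 0.8, "xyz": [0, 0, 0], "rotation": [0, 0, 0]}, {"gripper": 0.2, "xyz": [0, 0, 0], "rotation": [0, 0, 0]}, {"gripper": 0.2, "xyz": [0, 0, 0], "rotation": [0, 0, 0]}, {"gripper": 0.2, "xyz": [0, 0, 0], "rotation": [0, 0, 0]}, {"gripper": 0.2, "xyz": [0, 0, 0], "rotation": [0, 0, 0]}, {"gripper": 0.2, "xyz": [0, 0, 0], "rotation": [0, 0, 0]}])

```text
time_s: 13.62
ee_pos: [377.6, 225.5, 36.4]
tcp_rot: [-3.141, 0.164, 0.46]
force: [0.1, -0.2, 6.4]
finger_gap: 40.6
grip_force: 60.7
```

>>> play_rows(targets=[{"gripper": 0.2, "xyz": [-0.6, 0, -3.7], "rotation": [0, 0, 0]}, {"gripper": 0.2, "xyz": [-0.6, 0, -3.7], "rotation": [0, 0, 0]}, {"gripper": 0.2, "xyz": [-0.6, 0, -3.7], "rotation": [0, 0, 0]}, {"gripper": 0.2, "xyz": [-0.6, 0, -3.0], "rotation": [0, 0, 0]}, {"gripper": 0.2, "xyz": [0, 0, 0], "rotation": [0, 0.08, 0]}, {"gripper": 0.2, "xyz": [0, 0, 0], "rotation": [0, 0.08, 0]}, {"gripper": 0.2, "xyz": [0, 0, 0], "rotation": [0, 0, 0.115]}, {"gripper": 0.2, "xyz": [0, 0, 0], "rotation": [0, 0, 0.115]}])

```text
time_s: 14.28
ee_pos: [375.7, 224.0, 179.4]
tcp_rot: [3.14, 0.004, 0.225]
force: [1.1, 0.3, 0.1]
finger_gap: 40.6
grip_force: 61.1
```

>>> play_rows(targets=[{"gripper": 0.2, "xyz": [0, 0, 0], "rotation": [0, 0, 0.115]}, {"gripper": 0.2, "xyz": [0, 0, 0], "rotation": [0, 0, 0.115]}, {"gripper": 0.2, "xyz": [0, 0, 0], "rotation": [0, 0, 0]}, {"gripper": 0.2, "xyz": [0, 0, 0], "rotation": [0, 0, 0]}])

```text
time_s: 14.62
ee_pos: [376.7, 225.0, 178.5]
tcp_rot: [3.139, 0.004, 0.003]
force: [0.0, -0.2, -0.5]
finger_gap: 40.3
grip_force: 61.1
```

Run:
```python
from h import *
s=bot.sense(); print(s['time_s'],s['ee_pos'].round(1),s['tcp_rot'].round(3),s['qpos'].round(3),s['finger_gap'],s['grip_force'])
plan([(450,60,170,0),(450,-120,170,0),(411,-343,150,0)])
```

```text
14.6167 [376.7 225.  178.5] [3.139e+00 4.000e-03 3.000e-03] [-0.502  0.59  -0.217  2.174  0.304  0.41  -2.532] 40.27997667446106 61.10307455062866
to (450, 60, 170, 0) | trans cm [ 7.28 16.52  0.85] len 18.1 | then rot 0.003
to (450, -120, 170, 0) | trans cm [ 0. 18. -0.] len 18.0 | then rot -0.0
to (411, -343, 150, 0) | trans cm [-3.9 22.3  2. ] len 22.7 | then rot -0.0
```

>>> play_rows(targets=[{"gripper": 0.2, "xyz": [1.46, 3.3, 0], "rotation": [0, 0, 0]}, {"gripper": 0.2, "xyz": [1.46, 3.3, 0], "rotation": [0, 0, 0]}, {"gripper": 0.2, "xyz": [1.46, 3.3, 0], "rotation": [0, 0, 0]}, {"gripper": 0.2, "xyz": [1.46, 3.3, 0], "rotation": [0, 0, 0]}, {"gripper": 0.2, "xyz": [1.46, 3.3, 0], "rotation": [0, 0, 0]}, {"gripper": 0.2, "xyz": [0, 3.6, 0], "rotation": [0, 0, 0]}, {"gripper": 0.2, "xyz": [0, 3.6, 0], "rotation": [0, 0, 0]}, {"gripper": 0.2, "xyz": [0, 3.6, 0], "rotation": [0, 0, 0]}])

```text
time_s: 15.28
ee_pos: [449.5, -50.0, 178.1]
tcp_rot: [3.139, 0.005, 0.003]
force: [0.6, -0.1, -0.6]
finger_gap: 40.4
grip_force: 61.1
```

>>> play_rows(targets=[{"gripper": 0.2, "xyz": [0, 3.6, 0], "rotation": [0, 0, 0]}, {"gripper": 0.2, "xyz": [0, 3.6, 0], "rotation": [0, 0, 0]}, {"gripper": 0.2, "xyz": [-0.65, 3.72, 0], "rotation": [0, 0, 0]}, {"gripper": 0.2, "xyz": [-0.65, 3.72, 0], "rotation": [0, 0, 0]}, {"gripper": 0.2, "xyz": [-0.65, 3.72, 0], "rotation": [0, 0, 0]}, {"gripper": 0.2, "xyz": [-0.65, 3.72, 0], "rotation": [0, 0, 0]}, {"gripper": 0.2, "xyz": [-0.65, 3.72, 0], "rotation": [0, 0, 0]}, {"gripper": 0.2, "xyz": [-0.65, 3.72, 0], "rotation": [0, 0, 0]}])

```text
time_s: 15.95
ee_pos: [409.6, -345.3, 179.4]
tcp_rot: [3.139, 0.005, 0.003]
force: [1.6, -0.7, -0.9]
finger_gap: 40.0
grip_force: 61.1
```

>>> play_rows(targets=[{"gripper": 0.2, "xyz": [0, 0, 0], "rotation": [0, 0, 0]}, {"gripper": 0.2, "xyz": [0, 0, 0], "rotation": [0, 0, 0]}, {"gripper": 0.2, "xyz": [0, 0, 0], "rotation": [0, 0, 0]}])

```text
time_s: 16.2
ee_pos: [410.5, -342.8, 179.0]
tcp_rot: [3.14, 0.005, 0.001]
force: [-0.2, 1.1, -1.6]
finger_gap: 40.8
grip_force: 61.2
```

>>> play_rows(targets=[{"gripper": 0.2, "xyz": [0, 0, 3.8], "rotation": [0, 0, 0]}, {"gripper": 0.2, "xyz": [0, 0, 3.8], "rotation": [0, 0, 0]}, {"gripper": 0.2, "xyz": [0, 0, 3.7], "rotation": [0, 0, 0]}, {"gripper": 0.2, "xyz": [0, 0, 0], "rotation": [0, 0, 0]}, {"gripper": 0.2, "xyz": [0, 0, 0], "rotation": [0, 0, 0]}, {"gripper": 0.58, "xyz": [0, 0, 0], "rotation": [0, 0, 0]}, {"gripper": 0.58, "xyz": [0, 0, 0], "rotation": [0, 0, 0]}, {"gripper": 0.58, "xyz": [0, 0, 0], "rotation": [0, 0, 0]}])

```text
time_s: 16.87
ee_pos: [410.7, -343.1, 66.6]
tcp_rot: [3.139, 0.004, 0.001]
force: [0.0, 0.0, -0.2]
finger_gap: 49.6
grip_force: 0.0
```

>>> play_rows(targets=[{"gripper": 0.58, "xyz": [0, 0, 0], "rotation": [0, 0, 0]}, {"gripper": 0.58, "xyz": [0, 0, -4], "rotation": [0, 0, 0]}, {"gripper": 0.58, "xyz": [0, 0, -4], "rotation": [0, 0, 0]}, {"gripper": 0.58, "xyz": [0, 0, -4], "rotation": [0, 0, 0]}, {"gripper": 0.58, "xyz": [0, 0, -4], "rotation": [0, 0, 0]}, {"gripper": 0.58, "xyz": [1.8, -3.6, 0], "rotation": [0, 0, 0]}, {"gripper": 0.58, "xyz": [1.8, -3.6, 0], "rotation": [0, 0, 0]}, {"gripper": 0.58, "xyz": [1.8, -3.6, 0], "rotation": [0, 0, 0]}])

```text
time_s: 17.53
ee_pos: [465.3, -235.0, 226.6]
tcp_rot: [3.138, 0.003, -0.004]
force: [1.8, 0.1, -0.4]
finger_gap: 49.2
grip_force: 0.0
```

>>> play_rows(targets=[{"gripper": 0.58, "xyz": [1.8, -3.6, 0], "rotation": [0, 0, 0]}, {"gripper": 0.58, "xyz": [1.8, -3.6, 0], "rotation": [0, 0, 0]}, {"gripper": 0.7, "xyz": [1.8, -3.6, 0], "rotation": [0, 0, 0]}, {"gripper": 0.7, "xyz": [0, -3.6, 0], "rotation": [0, 0, 0]}, {"gripper": 0.7, "xyz": [0, 0, 0], "rotation": [0, 0, 0]}, {"gripper": 0.7, "xyz": [0, 0, 0], "rotation": [0, 0, 0]}, {"gripper": 0.7, "xyz": [0, 0, 0], "rotation": [0, 0, 0]}])

```text
time_s: 18.12
ee_pos: [518.5, -91.8, 224.6]
tcp_rot: [3.138, 0.006, -0.0]
force: [0.2, -1.3, 0.1]
finger_gap: 59.7
grip_force: 0.0
```

Run:
```python
from h import *
c=cap('wrist','w5.png'); cap('scene','s5.png'); s=bot.sense(); print(s['time_s'],s['ee_pos'].round(1),s['tcp_rot'].round(3))
a=cv2.imread('pics/w5.png'); b=cv2.imread('pics/s5.png')[100:280,180:360]
b=cv2.resize(b,(160,160)); a[:160,480:]=b
cv2.imwrite('pics/c6.png',a)
```

```text
18.2167 [518.4 -93.2 224.4] [ 3.138e+00  6.000e-03 -3.000e-03]
```

View pics/c6.png

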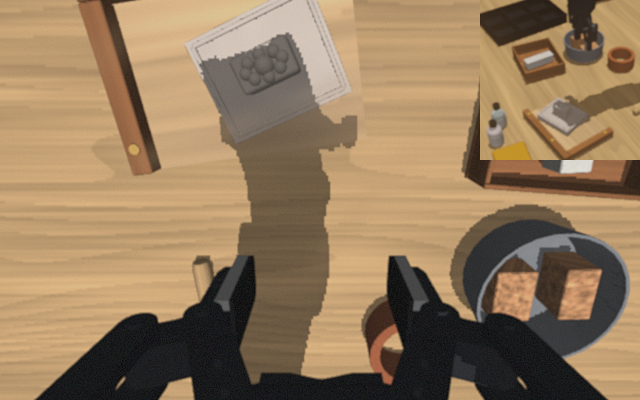

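Both cork blocks are in the tub, side by side. The plaque's near side runs (235,142)–(351,92). Next, one high look at the jig, bar and lamp together.

>>> play_rows(targets=[{"gripper": 0.8, "xyz": [1.0, -3, -2.2], "rotation": [0, 0, 0]}, {"gripper": 0.8, "xyz": [1.0, -3, -2.2], "rotation": [0, 0, 0]}, {"gripper": 0.8, "xyz": [1.0, -3, -2.2], "rotation": [0, 0, 0]}, {"gripper": 0.8, "xyz": [1.0, -3, -2.2], "rotation": [0, 0, 0]}, {"gripper": 0.8, "xyz": [1.0, -3, -2.2], "rotation": [0, 0, 0]}, {"gripper": 0.8, "xyz": [0, -3, 0], "rotation": [0, 0, 0]}, {"gripper": 0.8, "xyz": [0, 0, 0], "rotation": [0, 0, 0]}, {"gripper": 0.8, "xyz": [0, 0, 0], "rotation": [0, 0, 0]}])

```text
time_s: 18.88
ee_pos: [569.4, 89.7, 333.8]
tcp_rot: [3.139, 0.005, 0.001]
force: [-0.5, -1.1, -0.3]
finger_gap: 68.1
grip_force: 0.0
```

>>> play_rows(targets=[{"gripper": 0.8, "xyz": [0, 0, 0], "rotation": [0, 0, 0]}, {"gripper": 0.8, "xyz": [0, 0, 0], "rotation": [0, 0, 0]}])

```text
time_s: 19.05
ee_pos: [569.5, 86.2, 333.0]
tcp_rot: [3.137, 0.007, -0.004]
force: [0.1, 0.5, -0.2]
finger_gap: 68.2
grip_force: 0.0
```

Run:
```python
from h import *
c=cap('wrist','w6.png'); s=bot.sense(); print(s['time_s'],s['ee_pos'].round(1),s['tcp_rot'].round(3))
a=cv2.imread('pics/w6.png')
cv2.imwrite('pics/c7.png',cv2.resize(a[0:375,0:500],None,fx=1.6,fy=1.6,interpolation=cv2.INTER_CUBIC))
```

```text
19.1 [569.5  86.4 333. ] [ 3.137  0.007 -0.004]
```

View pics/c7.png

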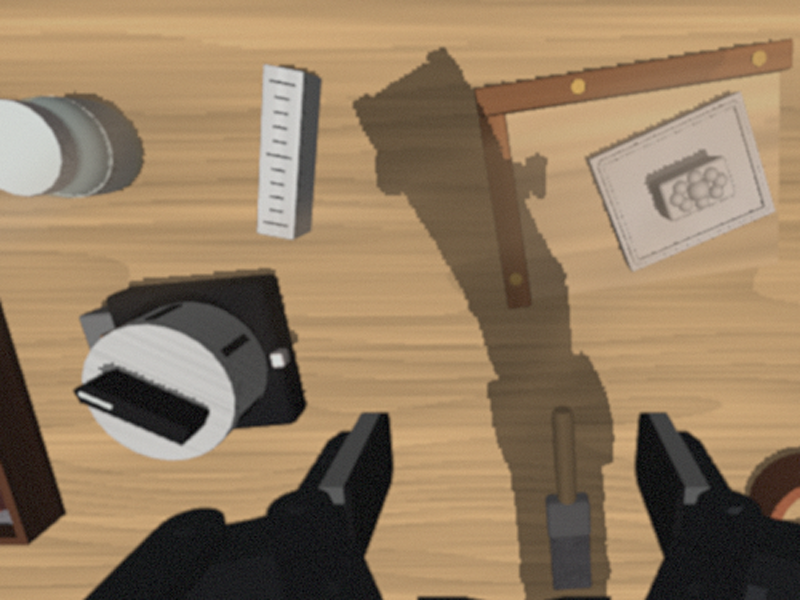

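Pixels in this 1.6x crop: fence inner corner (506,113), far-fence inner end (792,67), side-fence inner end (530,303). Plaque corners are (587,158),(739,93),(773,211),(632,270), and bar top is (264,65)–(297,238). The drum pointer (white line) is at (76,390), its other end at about (196,427), and the tab is at (279,358).

Run:
```python
from h import *
q=lambda p,z: pw('w6',p[0]/1.6,p[1]/1.6,z)[:2]
r=lambda ps,z: rect('w6',[(a/1.6,b/1.6) for a,b in ps],z)
print('plaque',r([(587,158),(739,93),(773,211),(632,270)],24))
print('bar',r([(264,65),(304,71),(297,238),(258,233)],40))
C,E,S=q((506,113),28),q((792,67),28),q((530,303),28)
print('corner',C,E,S,'yaw far',np.arctan2((E-C)[0],-(E-C)[1]),'yaw side',np.arctan2((C-S)[1],(C-S)[0]), np.linalg.norm(E-C),np.linalg.norm(S-C))
O=q((476,90),28);E2=q((790,39),28);print('outer',O,E2,np.arctan2((E2-O)[0],-(E2-O)[1]),np.linalg.norm(E2-O))
p,o=q((76,390),118),q((196,427),118);print('ptr',p,o,'axis',p+(o-p)*40/75,'tab',q((279,358),36))
T=q((185,395),125)
print(bot.sense()['ee_pos'])
# fence-free plate edge
print('plate corner', q((780,262),6), 'boss', q((697,192),62))
```

```text
plaque (array([615.8, -44.3]), 95.7, 119.1, np.float64(1.981))
bar (array([639. , 255.4]), 29.4, 119.2, np.float64(2.974))
corner [667.97504044  90.58558173] [ 698.1658936  -114.92147489] [522.67616192  72.11087785] yaw far 0.14586568341964187 yaw side 0.12647102572927857 207.71287377819954 146.46869557717125
outer [683.64057473 112.20467836] [ 716.26019522 -110.67718178] 0.14532214701839063 225.2562168234722
ptr [489.10787632 382.90278628] [460.41765554 306.96386168] axis [473.80642523 342.40202649] tab [478.65348004 279.78961047]
[569.50408684  86.43099801 333.03641935]
plate corner [ 551.0784341  -138.56331916] boss [613.75289046 -44.23955394]
```

>>> play_rows(targets=[{"gripper": 1, "xyz": [0.66, 1.87, 3.0], "rotation": [0, 0, 0]}, {"gripper": 1, "xyz": [0.66, 1.87, 3.0], "rotation": [0, 0, 0]}, {"gripper": 1, "xyz": [0.66, 1.87, 3.0], "rotation": [0, 0, 0]}, {"gripper": 1, "xyz": [0.66, 1.87, 3.0], "rotation": [0, 0, 0]}, {"gripper": 1, "xyz": [0.66, 1.87, 3.0], "rotation": [0, 0, 0]}, {"gripper": 1, "xyz": [0.66, 1.87, 3.0], "rotation": [0, 0, 0]}, {"gripper": 1, "xyz": [0.66, 1.87, 3.0], "rotation": [0, 0, 0]}, {"gripper": 1, "xyz": [0, 0, 0], "rotation": [0, 0, -0.1]}])

```text
time_s: 19.77
ee_pos: [611.1, -50.8, 117.2]
tcp_rot: [3.134, 0.017, 0.092]
force: [-1.6, -1.4, -0.3]
finger_gap: 85.3
grip_force: 0.0
```

>>> play_rows(targets=[{"gripper": 1, "xyz": [0, 0, 0], "rotation": [0, 0, -0.1]}, {"gripper": 1, "xyz": [0, 0, 0], "rotation": [0, 0, -0.1]}, {"gripper": 1, "xyz": [0, 0, 0], "rotation": [0, 0, -0.11]}, {"gripper": 1, "xyz": [0, 0, 0], "rotation": [0, 0, 0]}, {"gripper": 1, "xyz": [0, 0, 0], "rotation": [0, 0, 0]}, {"gripper": 1, "xyz": [0, 0, 0], "rotation": [0, 0, 0]}])

```text
time_s: 20.27
ee_pos: [614.4, -43.3, 123.6]
tcp_rot: [3.141, 0.007, 0.406]
force: [0.2, 0.0, -0.2]
finger_gap: 85.6
grip_force: 0.0
```

Run:
```python
from h import *
s=bot.sense(); print(s['time_s'],s['ee_pos'].round(1),s['tcp_rot'].round(3),s['finger_gap'])
plan([(615.3,-44.3,47,0.41)])
```

```text
20.2667 [614.4 -43.3 123.6] [3.141 0.007 0.406] 85.59766398936185
to (615.3, -44.3, 47, 0.41) | trans cm [0.05 0.12 7.66] len 7.7 | then rot -0.004
```

>>> play_rows(targets=[{"gripper": 1, "xyz": [0.05, 0.1, 2.6], "rotation": [0, 0, 0]}, {"gripper": 1, "xyz": [0, 0, 2.6], "rotation": [0, 0, 0]}, {"gripper": 1, "xyz": [0, 0, 2.4], "rotation": [0, 0, 0]}, {"gripper": 1, "xyz": [0, 0, 0], "rotation": [0, 0, 0]}, {"gripper": 0.3, "xyz": [0, 0, 0], "rotation": [0, 0, 0]}, {"gripper": 0.3, "xyz": [0, 0, 0], "rotation": [0, 0, 0]}, {"gripper": 0.3, "xyz": [0, 0, 0], "rotation": [0, 0, 0]}, {"gripper": 0.3, "xyz": [0, 0, 0], "rotation": [0, 0, 0]}], grip_force=50)

```text
time_s: 20.93
ee_pos: [616.7, -43.7, 49.9]
tcp_rot: [3.139, 0.003, 0.409]
force: [0.8, -0.8, 4.1]
finger_gap: 48.8
grip_force: 54.3
```

Run:
```python
from h import *
s=bot.sense(); print(s['time_s'],s['ee_pos'].round(1),s['tcp_rot'].round(3),s['finger_gap'],s['grip_force'],s['force'])
```

```text
20.9333 [616.7 -43.7  49.9] [3.139e+00 3.000e-03 4.090e-01] 48.793992020969206 54.33126747608185 [ 0.83218325 -0.80676552  4.12025627]
```

>>> play_rows(targets=[{"gripper": 0.3, "xyz": [0, 0, -0.1], "rotation": [0, 0, 0.09]}, {"gripper": 0.3, "xyz": [0, 0, -0.1], "rotation": [0, 0, 0.09]}, {"gripper": 0.3, "xyz": [0, 0, 0], "rotation": [0, 0, 0.086]}, {"gripper": 0.3, "xyz": [0.3, -1.0, 0], "rotation": [0, 0, 0]}, {"gripper": 0.3, "xyz": [0.3, -1.2, 0], "rotation": [0, 0, 0]}, {"gripper": 0.3, "xyz": [0.3, -1.2, 0], "rotation": [0, 0, 0]}, {"gripper": 0.3, "xyz": [0.3, -1.2, 0], "rotation": [0, 0, 0]}, {"gripper": 0.3, "xyz": [0.3, -1.0, 0], "rotation": [0, 0, 0]}])

```text
time_s: 21.6
ee_pos: [622.1, 17.0, 49.9]
tcp_rot: [3.141, 0.005, 0.147]
force: [-0.4, -1.7, -0.7]
finger_gap: 49.0
grip_force: 53.6
```

>>> play_rows(targets=[{"gripper": 0.3, "xyz": [0, 0, 0], "rotation": [0, 0, 0]}, {"gripper": 0.3, "xyz": [0, 0, 0], "rotation": [0, 0, 0]}, {"gripper": 0.3, "xyz": [0, 0, 0], "rotation": [0, 0, 0]}])

```text
time_s: 21.85
ee_pos: [622.4, 15.7, 50.0]
tcp_rot: [3.141, 0.004, 0.145]
force: [0.0, 1.8, 0.4]
finger_gap: 49.3
grip_force: 53.9
```

```bash
cat >> h.py <<'E'
C=np.array([668,90.5]); PHI=.143; EX=np.array([np.cos(PHI),np.sin(PHI)]); EY=np.array([-EX[1],EX[0]])
def jig(p): d=np.array(p[:2])-C; return np.array([d@EX,d@EY]).round(1)
def st():
    s=bot.sense(); print(round(s['time_s'],2),s['ee_pos'].round(1),'jig',jig(s['ee_pos']),s['tcp_rot'].round(3),'gap',round(s['finger_gap'],1),round(s['grip_force']),'F',s['force'].round(1)); return s
E
python3 - <<'E'
from h import *
st(); cap('wrist','w7.png')
a=cv2.imread('pics/w7.png'); cv2.imwrite('pics/c8.png',a)
E
```

```text
21.85 [622.4  15.7  50. ] jig [-55.8 -67.5] [3.141 0.004 0.145] gap 49.3 54 F [0.  1.8 0.4]
```

View pics/c8.png

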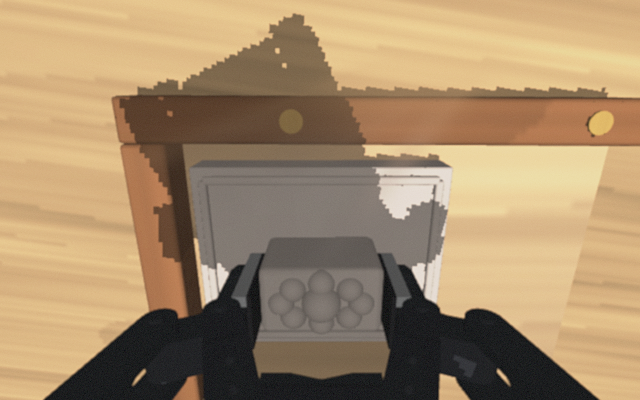

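Plaque is square, with roughly 8 mm left to the far fence (edge row 162 against the fence foot at row 145) and about 5 mm to the side fence. Push in gently.

>>> play_rows(targets=[{"gripper": 0.3, "xyz": [0.3, -0.3, 0], "rotation": [0, 0, 0]}, {"gripper": 0.3, "xyz": [0.3, -0.2, 0], "rotation": [0, 0, 0]}, {"gripper": 0.3, "xyz": [0.2, -0.1, 0], "rotation": [0, 0, 0]}, {"gripper": 0.3, "xyz": [0, 0, 0], "rotation": [0, 0, 0]}, {"gripper": 0.3, "xyz": [0, 0, 0], "rotation": [0, 0, 0]}])

```text
time_s: 22.32
ee_pos: [627.6, 17.8, 50.0]
tcp_rot: [3.136, 0.009, 0.141]
force: [-3.9, -3.0, 8.5]
finger_gap: 48.8
grip_force: 54.8
```

>>> play_rows(targets=[{"gripper": 0.3, "xyz": [0.1, -0.1, 0], "rotation": [0, 0, 0]}, {"gripper": 0.3, "xyz": [0.1, -0.1, 0], "rotation": [0, 0, 0]}, {"gripper": 0.3, "xyz": [0, 0, 0], "rotation": [0, 0, 0]}, {"gripper": 0.3, "xyz": [0, 0, 0], "rotation": [0, 0, 0]}])

```text
time_s: 22.65
ee_pos: [629.0, 19.0, 50.1]
tcp_rot: [3.134, 0.01, 0.141]
force: [-5.5, -3.9, 9.7]
finger_gap: 49.3
grip_force: 54.9
```

```bash
python3 -c "
from h import *
st()"
```

```text
22.65 [629.   19.   50.1] jig [-48.8 -65.2] [3.134 0.01  0.141] gap 49.3 55 F [-5.5 -3.9  9.7]
```

>>> play_rows(targets=[{"gripper": 0.3, "xyz": [0.1, -0.1, -0.2], "rotation": [0, 0, 0]}, {"gripper": 0.3, "xyz": [0.1, -0.1, 0], "rotation": [0, 0, 0]}, {"gripper": 0.3, "xyz": [0.1, -0.2, 0], "rotation": [0, 0, 0]}, {"gripper": 0.3, "xyz": [0, 0, 0], "rotation": [0, 0, 0]}, {"gripper": 0.3, "xyz": [0, 0, 0], "rotation": [0, 0, 0]}])

```text
time_s: 23.07
ee_pos: [631.9, 25.3, 50.6]
tcp_rot: [3.136, 0.01, 0.141]
force: [-1.4, -4.9, -2.0]
finger_gap: 49.4
grip_force: 53.5
```

```bash
python3 -c "
from h import *
st()"
```

```text
23.07 [631.9  25.3  50.6] jig [-45.1 -59.4] [3.136 0.01  0.141] gap 49.4 53 F [-1.4 -4.9 -2. ]
```

>>> play_rows(targets=[{"gripper": 0.3, "xyz": [0.1, -0.2, 0], "rotation": [0, 0, 0]}, {"gripper": 0.3, "xyz": [0.1, -0.2, 0], "rotation": [0, 0, 0]}, {"gripper": 0.3, "xyz": [0, 0, 0], "rotation": [0, 0, 0]}, {"gripper": 0.3, "xyz": [0, 0, 0], "rotation": [0, 0, 0]}])

```text
time_s: 23.4
ee_pos: [631.9, 25.5, 50.7]
tcp_rot: [3.131, 0.014, 0.14]
force: [-4.6, -11.8, 2.0]
finger_gap: 49.1
grip_force: 54.0
```

```bash
python3 -c "
from h import *
st(); cap('wrist','w8.png')"
```

```text
23.4 [631.9  25.5  50.7] jig [-45.  -59.2] [3.131 0.014 0.14 ] gap 49.1 54 F [ -4.6 -11.8   2. ]
```

Position has stopped while the force rises, so it's flush. Relax the push and release.

>>> play_rows(targets=[{"gripper": 0.3, "xyz": [-0.2, 0.4, 0], "rotation": [0, 0, 0]}, {"gripper": 0.3, "xyz": [0, 0, 0], "rotation": [0, 0, 0]}, {"gripper": 1, "xyz": [0, 0, 0], "rotation": [0, 0, 0]}, {"gripper": 1, "xyz": [0, 0, 0], "rotation": [0, 0, 0]}, {"gripper": 1, "xyz": [0, 0, 0], "rotation": [0, 0, 0]}, {"gripper": 1, "xyz": [0, 0, 0], "rotation": [0, 0, 0]}, {"gripper": 1, "xyz": [0, 0, -3], "rotation": [0, 0, 0]}, {"gripper": 1, "xyz": [0, 0, -4], "rotation": [0, 0, 0]}])

```text
time_s: 24.12
ee_pos: [630.9, 28.7, 119.1]
tcp_rot: [3.141, 0.013, 0.145]
force: [1.3, 0.2, 0.3]
finger_gap: 85.7
grip_force: 0.0
```

>>> play_rows(targets=[{"gripper": 1, "xyz": [0, 0, -4], "rotation": [0, 0, 0]}, {"gripper": 1, "xyz": [0, 0, -4], "rotation": [0, 0, 0]}, {"gripper": 1, "xyz": [-1, 0, -4], "rotation": [0, 0, 0]}, {"gripper": 1, "xyz": [0, 0, 0], "rotation": [0, 0, 0]}, {"gripper": 1, "xyz": [0, 0, 0], "rotation": [0, 0, 0]}, {"gripper": 1, "xyz": [0, 0, 0], "rotation": [0, 0, 0]}])

```text
time_s: 24.62
ee_pos: [624.0, 27.4, 241.5]
tcp_rot: [3.14, 0.006, 0.144]
force: [-0.4, 0.1, 0.1]
finger_gap: 84.9
grip_force: 0.0
```

Run:
```python
from h import *
st(); cap('wrist','w9.png')
a=cv2.imread('pics/w9.png'); 
cv2.imwrite('pics/c9.png',cv2.resize(a[0:300,120:520],(800,600),interpolation=cv2.INTER_CUBIC))
```

```text
24.62 [624.   27.4 241.5] jig [-52.6 -56.1] [3.14  0.006 0.144] gap 84.9 0 F [-0.4  0.1  0.1]
```

View pics/c9.png

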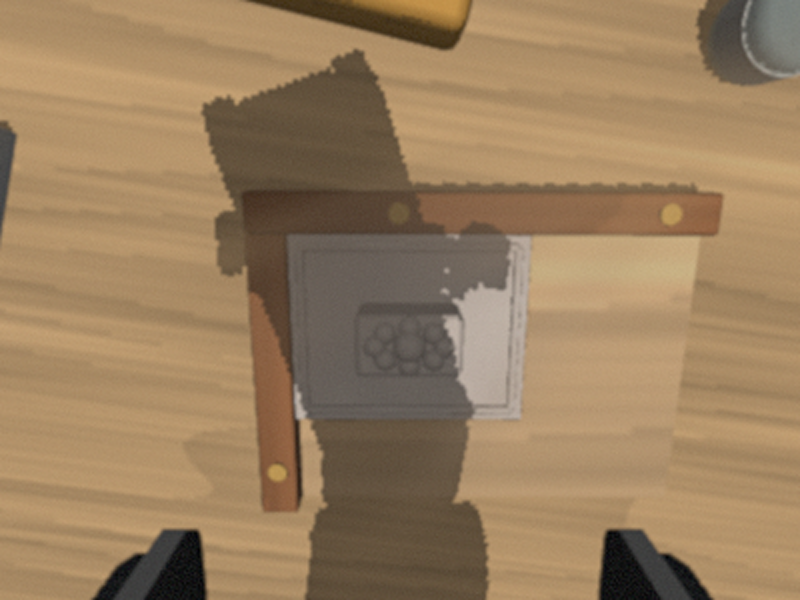

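Plaque sits flush in the corner, with its slab edges at crop rows 236 and 418 and its left edge on the side fence. Next, the bar.

Run:
```python
from h import *
cr=[(120+x/2,y/2) for x,y in [(288,236),(531,236),(520,418),(298,418)]]
r=rect('w9',cr,24); print(r, 'jig',jig(r[0]))
plan([(639,255.4,130,-0.167)])
# recheck bar in side & scene cams vs start
a=cap('scene','s9.png')['img'].astype(int); b=cv2.cvtColor(cv2.imread('pics/scene0.png'),cv2.COLOR_BGR2RGB).astype(int)
print('bar region diff',np.abs(a-b)[295:335,290:355].mean(), np.abs(a-b)[100:110,20:60].mean())
```

```text
(array([629.1,  24.7]), 94.1, 118.4, np.float64(1.715)) jig [-47.9 -59.6]
to (639, 255.4, 130, -0.167) | trans cm [  4.82 -22.36  11.05] len 25.4 | then rot 0.311
bar region diff 4.090641025641026 3.0458333333333334
```

>>> play_rows(targets=[{"gripper": 0.75, "xyz": [0.69, -3.2, 0], "rotation": [0, 0, 0]}, {"gripper": 0.75, "xyz": [0.69, -3.2, 0], "rotation": [0, 0, 0]}, {"gripper": 0.75, "xyz": [0.69, -3.2, 1], "rotation": [0, 0, 0]}, {"gripper": 0.75, "xyz": [0.69, -3.2, 2], "rotation": [0, 0, 0]}, {"gripper": 0.75, "xyz": [0.69, -3.2, 2], "rotation": [0, 0, 0]}, {"gripper": 0.75, "xyz": [0.69, -3.2, 2], "rotation": [0, 0, 0]}, {"gripper": 0.75, "xyz": [0.69, -3.2, 2], "rotation": [0, 0, 0]}, {"gripper": 0.75, "xyz": [0, 0, 2], "rotation": [0, 0, 0.104]}])

```text
time_s: 25.38
ee_pos: [636.2, 266.3, 128.1]
tcp_rot: [-3.135, 0.008, 0.049]
force: [-0.9, 2.0, 1.0]
finger_gap: 63.8
grip_force: 0.0
```

>>> play_rows(targets=[{"gripper": 0.75, "xyz": [0, 0, 0], "rotation": [0, 0, 0.104]}, {"gripper": 0.75, "xyz": [0, 0, 0], "rotation": [0, 0, 0.104]}, {"gripper": 0.75, "xyz": [0, 0, 0], "rotation": [0, 0, 0]}, {"gripper": 0.75, "xyz": [0, 0, 0], "rotation": [0, 0, 0]}, {"gripper": 0.75, "xyz": [0, 0, 0], "rotation": [0, 0, 0]}])

```text
time_s: 25.8
ee_pos: [639.0, 255.3, 130.1]
tcp_rot: [3.137, 0.006, -0.166]
force: [-0.1, -0.7, 0.3]
finger_gap: 63.8
grip_force: 0.0
```

Run:
```python
from h import *
st(); cap('wrist','w10.png'); plan([(639,255.4,39,-0.167)])
# bar top: bright low-saturation blob
img=cv2.imread('pics/w10.png'); hsv=cv2.cvtColor(img,cv2.COLOR_BGR2HSV)
m=((hsv[...,1]<35)&(hsv[...,2]>110)).astype(np.uint8); m=cv2.morphologyEx(m,cv2.MORPH_CLOSE,np.ones((9,9)))
n,l,s,ce=cv2.connectedComponentsWithStats(m)
for i in range(1,n):
    if s[i,4]>1500:
        b=cv2.minAreaRect(np.argwhere(l==i)[:,::-1].astype(np.float32)); print(s[i],rect('w10',cv2.boxPoints(b),40))
```

```text
25.8 [639.  255.3 130.1] jig [ -5.3 167.2] [ 3.137  0.006 -0.166] gap 63.8 0 F [-0.1 -0.7  0.3]
to (639, 255.4, 39, -0.167) | trans cm [-0.01 -0.01  9.14] len 9.1 | then rot 0.001
[ 560  102   80  145 8275] (array([631.7,  68.1]), 107.0, 53.5, np.float64(0.141))
[ 298  122   45  168 6832] (array([639.4, 256. ]), 31.0, 118.1, np.float64(2.964))
[    0   190   146   124 11527] (array([633.3, 436.8]), 76.3, 134.9, np.float64(1.908))
```

>>> play_rows(targets=[{"gripper": 0.75, "xyz": [0, -0.05, 3.1], "rotation": [0, 0, 0.008]}, {"gripper": 0.75, "xyz": [0, 0, 3], "rotation": [0, 0, 0]}, {"gripper": 0.75, "xyz": [0, 0, 3], "rotation": [0, 0, 0]}, {"gripper": 0.75, "xyz": [0, 0, 0], "rotation": [0, 0, 0]}, {"gripper": 0.1, "xyz": [0, 0, 0], "rotation": [0, 0, 0]}, {"gripper": 0.1, "xyz": [0, 0, 0], "rotation": [0, 0, 0]}, {"gripper": 0.1, "xyz": [0, 0, 0], "rotation": [0, 0, 0]}, {"gripper": 0.1, "xyz": [0, 0, 0], "rotation": [0, 0, 0]}], grip_force=80)

```text
time_s: 26.52
ee_pos: [640.5, 256.5, 42.7]
tcp_rot: [3.141, 0.001, -0.176]
force: [-0.5, 0.2, 5.5]
finger_gap: 25.8
grip_force: 80.9
```

>>> play_rows(targets=[{"gripper": 0.1, "xyz": [0, 0, 0], "rotation": [0, 0, 0]}, {"gripper": 0.1, "xyz": [0, 0, 0], "rotation": [0, 0, 0]}, {"gripper": 0.1, "xyz": [0, 0, 0], "rotation": [0, 0, 0]}])

```text
time_s: 26.77
ee_pos: [640.6, 256.5, 42.7]
tcp_rot: [3.141, 0.001, -0.176]
force: [-0.3, -0.5, 7.4]
finger_gap: 26.1
grip_force: 81.0
```

```bash
python3 -c "
from h import *
st(); plan([(639,255.6,129,-0.175),(560,60,129,-.175)])"
```

```text
26.77 [640.6 256.5  42.7] jig [ -3.5 168.2] [ 3.141e+00  1.000e-03 -1.760e-01] gap 26.1 81 F [-0.3 -0.5  7.4]
to (639, 255.6, 129, -0.175) | trans cm [-0.14  0.11 -8.63] len 8.6 | then rot -0.001
to (560, 60, 129, -0.175) | trans cm [-4.37 20.64 -0.  ] len 21.1 | then rot -0.0
```

>>> play_rows(targets=[{"gripper": 0.1, "xyz": [0, 0, -2.5], "rotation": [0, 0, 0]}, {"gripper": 0.1, "xyz": [0, 0, -3.5], "rotation": [0, 0, 0]}, {"gripper": 0.1, "xyz": [0, 0, -3], "rotation": [0, 0, 0]}, {"gripper": 0.1, "xyz": [-0.5, 3.3, 0], "rotation": [0, 0, 0]}, {"gripper": 0.1, "xyz": [-0.5, 3.3, 0], "rotation": [0, 0, 0]}, {"gripper": 0.1, "xyz": [-0.5, 3.4, 0], "rotation": [0, 0, 0]}, {"gripper": 0.1, "xyz": [-0.5, 3.4, 0], "rotation": [0, 0, 0]}, {"gripper": 0.1, "xyz": [-0.5, 3.4, 0], "rotation": [0, 0, 0]}])

```text
time_s: 27.43
ee_pos: [584.7, 93.3, 131.4]
tcp_rot: [3.138, 0.004, -0.176]
force: [0.1, 0.1, -3.0]
finger_gap: 26.0
grip_force: 79.9
```

>>> play_rows(targets=[{"gripper": 0.1, "xyz": [-0.5, 3.4, 0], "rotation": [0, 0, 0]}, {"gripper": 0.1, "xyz": [-0.5, 3.4, 0], "rotation": [0, 0, 0]}, {"gripper": 0.1, "xyz": [-0.4, 3.3, 0], "rotation": [0, 0, 0]}, {"gripper": 0.1, "xyz": [0, 0, 0], "rotation": [0, 0, -0.118]}, {"gripper": 0.1, "xyz": [0, 0, 0], "rotation": [0, 0, -0.118]}, {"gripper": 0.1, "xyz": [0, 0, 0], "rotation": [0, 0, -0.118]}, {"gripper": 0.1, "xyz": [0, 0, 0], "rotation": [0, 0, -0.118]}, {"gripper": 0.1, "xyz": [0, 0, 0], "rotation": [0, 0, -0.118]}])

```text
time_s: 28.1
ee_pos: [554.1, -2.5, 131.8]
tcp_rot: [3.14, 0.005, 0.419]
force: [0.5, 0.2, -2.1]
finger_gap: 25.7
grip_force: 80.0
```

>>> play_rows(targets=[{"gripper": 0.1, "xyz": [0, 0, 0], "rotation": [0, 0, -0.118]}, {"gripper": 0.1, "xyz": [0, 0, 0], "rotation": [0, 0, -0.118]}, {"gripper": 0.1, "xyz": [0, 0, 0], "rotation": [0, 0, -0.118]}, {"gripper": 0.1, "xyz": [0, 0, 0], "rotation": [0, 0, -0.118]}, {"gripper": 0.1, "xyz": [0, 0, 0], "rotation": [0, 0, -0.118]}, {"gripper": 0.1, "xyz": [0, 0, 0], "rotation": [0, 0, -0.118]}, {"gripper": 0.1, "xyz": [0, 0, 0], "rotation": [0, 0, -0.118]}, {"gripper": 0.1, "xyz": [0, 0, 0], "rotation": [0, 0, -0.118]}])

```text
time_s: 28.77
ee_pos: [554.1, -2.7, 131.6]
tcp_rot: [-3.138, 0.005, 1.363]
force: [0.0, 0.2, -2.4]
finger_gap: 26.0
grip_force: 79.9
```

>>> play_rows(targets=[{"gripper": 0.1, "xyz": [0, 0, 0], "rotation": [0, 0, -0.118]}, {"gripper": 0.1, "xyz": [0, 0, 0], "rotation": [0, 0, -0.118]}, {"gripper": 0.1, "xyz": [0, 0, 0], "rotation": [0, 0, -0.118]}, {"gripper": 0.1, "xyz": [0, 0, 0], "rotation": [0, 0, 0]}, {"gripper": 0.1, "xyz": [0, 0, 0], "rotation": [0, 0, 0]}, {"gripper": 0.1, "xyz": [0, 0, 0], "rotation": [0, 0, 0]}])

```text
time_s: 29.27
ee_pos: [553.9, -2.4, 131.3]
tcp_rot: [-3.136, 0.003, 1.709]
force: [-0.4, -0.5, -3.2]
finger_gap: 25.7
grip_force: 79.9
```

```bash
python3 -c "
from h import *
s=st(); print(s['qpos'].round(2)); p=C-122*EX-72*EY; plan([(p[0],p[1],133,1.714)]);cap('wrist','w11.png')"
```

```text
29.27 [553.9  -2.4 131.3] jig [-126.2  -75.7] [-3.136e+00  3.000e-03  1.709e+00] gap 25.7 80 F [-0.4 -0.5 -3.2]
[ 0.38  0.89 -0.82  1.86  0.9   0.82 -0.79]
to (np.float64(557.506210170385), np.float64(1.8483084815136266), 133, 1.714) | trans cm [ 0.37  0.42 -0.17] len 0.6 | then rot -0.005
```

>>> play_rows(targets=[{"gripper": 0.1, "xyz": [0.2, 0, 3], "rotation": [0, 0, -0.005]}, {"gripper": 0.1, "xyz": [0.2, 0, 3], "rotation": [0, 0, 0]}, {"gripper": 0.1, "xyz": [0, 0, 1.8], "rotation": [0, 0, 0]}, {"gripper": 0.1, "xyz": [0, 0, 0.3], "rotation": [0, 0, 0]}, {"gripper": 0.1, "xyz": [0, 0, 0], "rotation": [0, 0, 0]}, {"gripper": 0.1, "xyz": [0, 0, 0], "rotation": [0, 0, 0]}])

```text
time_s: 29.82
ee_pos: [553.0, 1.8, 50.2]
tcp_rot: [-3.136, 0.002, 1.716]
force: [0.7, 0.8, -2.6]
finger_gap: 25.7
grip_force: 80.9
```

```bash
python3 -c "
from h import *
s=st()"
```

```text
29.82 [553.    1.8  50.2] jig [-126.4  -71.4] [-3.136e+00  2.000e-03  1.716e+00] gap 25.7 81 F [ 0.7  0.8 -2.6]
```

>>> play_rows(targets=[{"gripper": 0.1, "xyz": [0.3, 0.4, 0], "rotation": [0, 0, 0]}, {"gripper": 0.1, "xyz": [0.3, 0.4, 0], "rotation": [0, 0, 0]}, {"gripper": 0.1, "xyz": [0.3, 0.4, 0], "rotation": [0, 0, 0]}, {"gripper": 0.1, "xyz": [0, 0, 0.1], "rotation": [0, 0, 0]}, {"gripper": 0.1, "xyz": [0.1, 0.1, 0], "rotation": [0, 0, 0]}, {"gripper": 0.1, "xyz": [0.1, 0.1, 0], "rotation": [0, 0, 0]}, {"gripper": 0.1, "xyz": [0, 0, 0], "rotation": [0, 0, 0]}, {"gripper": 0.1, "xyz": [0, 0, 0], "rotation": [0, 0, 0]}])

```text
time_s: 30.48
ee_pos: [564.9, 14.5, 48.8]
tcp_rot: [-3.135, 0.002, 1.717]
force: [-0.2, 0.5, -3.5]
finger_gap: 25.9
grip_force: 80.9
```

```bash
python3 -c "
from h import *
s=st()"
```

```text
30.48 [564.9  14.5  48.8] jig [-112.9  -60.5] [-3.135e+00  2.000e-03  1.717e+00] gap 25.9 81 F [-0.2  0.5 -3.5]
```

>>> play_rows(targets=[{"gripper": 0.1, "xyz": [0.1, 0.1, 0], "rotation": [0, 0, 0]}, {"gripper": 0.1, "xyz": [0.1, 0.1, 0], "rotation": [0, 0, 0]}, {"gripper": 0.1, "xyz": [0, 0, 0], "rotation": [0, 0, 0]}, {"gripper": 0.1, "xyz": [0, 0, 0], "rotation": [0, 0, 0]}])

```text
time_s: 30.82
ee_pos: [566.7, 16.6, 48.8]
tcp_rot: [-3.136, 0.002, 1.717]
force: [-0.5, -1.3, -2.2]
finger_gap: 25.9
grip_force: 81.0
```

```bash
python3 -c "
from h import *
s=st(); cap('wrist','w12.png')"
```

```text
30.82 [566.7  16.6  48.8] jig [-110.8  -58.7] [-3.136e+00  2.000e-03  1.717e+00] gap 25.9 81 F [-0.5 -1.3 -2.2]
```

>>> play_rows(targets=[{"gripper": 0.1, "xyz": [0.1, 0.1, 0], "rotation": [0, 0, 0]}, {"gripper": 0.1, "xyz": [0.1, 0.1, 0], "rotation": [0, 0, 0]}, {"gripper": 0.1, "xyz": [0, 0, 0], "rotation": [0, 0, 0]}, {"gripper": 0.1, "xyz": [0, 0, 0], "rotation": [0, 0, 0]}])

```text
time_s: 31.2
ee_pos: [567.4, 16.9, 48.5]
tcp_rot: [-3.133, 0.006, 1.715]
force: [-1.5, -5.6, 0.7]
finger_gap: 26.0
grip_force: 81.2
```

```bash
python3 -c "
from h import *
s=st()"
```

```text
31.2 [567.4  16.9  48.5] jig [-110.   -58.5] [-3.133  0.006  1.715] gap 26.0 81 F [-1.5 -5.6  0.7]
```

>>> play_rows(targets=[{"gripper": 0.1, "xyz": [0.1, 0.15, 0], "rotation": [0, 0, 0]}, {"gripper": 0.1, "xyz": [0.1, 0.15, 0], "rotation": [0, 0, 0]}, {"gripper": 0.1, "xyz": [0, 0, 0], "rotation": [0, 0, 0]}, {"gripper": 0.1, "xyz": [0, 0, 0], "rotation": [0, 0, 0]}])

```text
time_s: 31.53
ee_pos: [567.9, 17.0, 48.3]
tcp_rot: [-3.128, 0.01, 1.715]
force: [-7.6, -7.9, 4.9]
finger_gap: 26.0
grip_force: 81.8
```

```bash
python3 -c "
from h import *
s=st(); cap('wrist','w13.png')"
```

```text
31.53 [567.9  17.   48.3] jig [-109.6  -58.5] [-3.128  0.01   1.715] gap 26.0 82 F [-7.6 -7.9  4.9]
```

>>> play_rows(targets=[{"gripper": 0.1, "xyz": [-0.2, -0.3, 0], "rotation": [0, 0, 0]}, {"gripper": 0.1, "xyz": [0, 0, 0], "rotation": [0, 0, 0]}, {"gripper": 0.5, "xyz": [0, 0, 0], "rotation": [0, 0, 0]}, {"gripper": 0.5, "xyz": [0, 0, 0], "rotation": [0, 0, 0]}, {"gripper": 0.5, "xyz": [0, 0, 0], "rotation": [0, 0, 0]}, {"gripper": 0.5, "xyz": [0, 0, -2], "rotation": [0, 0, 0]}, {"gripper": 0.5, "xyz": [0, 0, -4], "rotation": [0, 0, 0]}, {"gripper": 0.5, "xyz": [0, 0, -4], "rotation": [0, 0, 0]}])

```text
time_s: 32.25
ee_pos: [568.3, 20.7, 149.3]
tcp_rot: [-3.134, -0.0, 1.719]
force: [1.5, 0.8, 0.5]
finger_gap: 42.8
grip_force: 0.0
```

>>> play_rows(targets=[{"gripper": 0.5, "xyz": [0, 0, -4], "rotation": [0, 0, 0]}, {"gripper": 0.5, "xyz": [-2, -3, -1], "rotation": [0, 0, 0]}, {"gripper": 0.5, "xyz": [-2, -3, 0], "rotation": [0, 0, 0]}, {"gripper": 0.5, "xyz": [-2, -3, 0], "rotation": [0, 0, 0]}, {"gripper": 0.5, "xyz": [-2, 0, 0], "rotation": [0, 0, 0]}, {"gripper": 0.5, "xyz": [0, 0, 0], "rotation": [0, 0, 0]}, {"gripper": 0.5, "xyz": [0, 0, 0], "rotation": [0, 0, 0]}, {"gripper": 0.5, "xyz": [0, 0, 0], "rotation": [0, 0, 0]}])

```text
time_s: 32.92
ee_pos: [492.9, -71.2, 200.0]
tcp_rot: [-3.138, 0.0, 1.718]
force: [-0.3, 0.7, -0.3]
finger_gap: 43.0
grip_force: 0.0
```

Run:
```python
from h import *
s=st(); print(s['qpos'].round(2)); cap('wrist','w14.png'); cap('scene','s14.png'); cap('side','d14.png')
# predicted pixels of bar corners / plaque corners if perfect
for n in ['w14','s14','d14']:
    for nm,p,z in [('barTL',(-96,0),46),('barTR',(-96,-120),46),('barBL',(-124,0),46),('barBR',(-124,-120),46)]:
        w=C+p[0]*EX+p[1]*EY; print(n,nm,np.round(proj(n,[w[0],w[1],z]),1))
a=cv2.imread('pics/w14.png'); b=cv2.imread('pics/s14.png'); d=cv2.imread('pics/d14.png')
top=cv2.resize(a,(640,400)); 
x=cv2.resize(b[190:290,210:350],(400,286)); y=cv2.resize(d[140:250,220:374],(400,286))
cv2.imwrite('pics/c14.png',np.vstack([cv2.resize(a[60:240],(800,225)) if False else cv2.resize(a[0:250],(800,312)),np.hstack([x,y])]))
```

```text
32.92 [492.9 -71.2 200. ] jig [-196.4 -135.1] [-3.138  0.     1.718] gap 43.0 0 F [-0.3  0.7 -0.3]
[ 0.59  0.75 -0.92  1.97  0.8   0.85 -0.63]
w14 barTL [461.2  10.7]
w14 barTR [442.4 172.3]
w14 barBL [422.6  10.5]
w14 barBR [408.8 172.2]
s14 barTL [308. 246.]
s14 barTR [280.7 219.5]
s14 barBL [316.8 241.1]
s14 barBR [289.3 215.1]
d14 barTL [281.8 217.8]
d14 barTR [308.6 183.3]
d14 barBL [292.5 222.5]
d14 barBR [318.8 187.4]
```

View pics/c14.png

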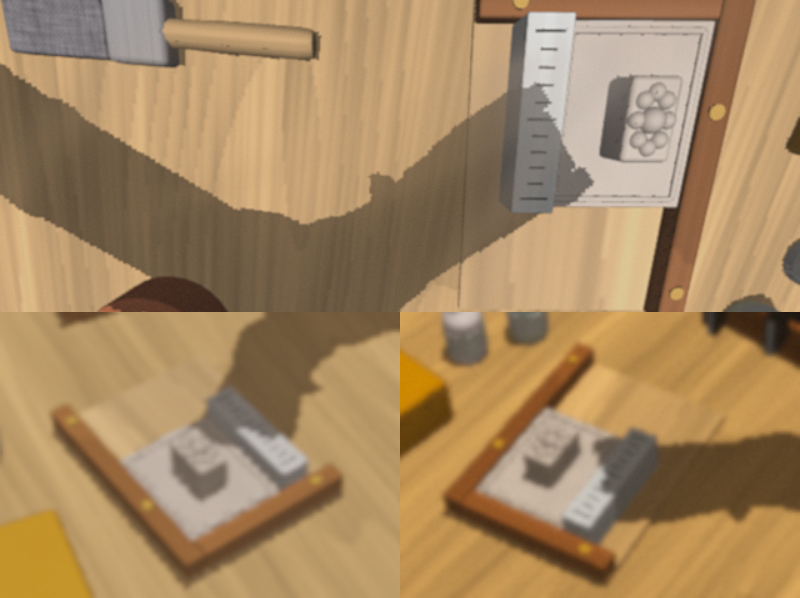

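The bar lies flush along the plaque: its top right edge is at (460.8,10.4) and (442.4,169.6), against (461.2,10.7) and (442.4,172.3) predicted for a perfect fit. Next, the drum.

>>> play_rows(targets=[{"gripper": 0.5, "xyz": [3.74, 0.38, -0.9], "rotation": [0, 0, 0]}, {"gripper": 0.5, "xyz": [3.74, 0.38, -0.9], "rotation": [0, 0, 0]}, {"gripper": 0.5, "xyz": [3.74, 0.38, -0.9], "rotation": [0, 0, 0]}, {"gripper": 0.5, "xyz": [3.74, 0.38, -0.9], "rotation": [0, 0, 0]}, {"gripper": 0.5, "xyz": [3.74, 0.38, -0.9], "rotation": [0, 0, 0]}, {"gripper": 0.5, "xyz": [3.74, 0.38, -0.9], "rotation": [0, 0, 0]}, {"gripper": 0.5, "xyz": [3.74, 0.38, -0.9], "rotation": [0, 0, 0]}, {"gripper": 0.5, "xyz": [3.74, 0.38, -0.9], "rotation": [0, 0, 0]}])

```text
time_s: 33.73
ee_pos: [477.9, 230.9, 271.3]
tcp_rot: [-3.136, 0.001, 1.719]
force: [2.0, 0.1, -0.4]
finger_gap: 42.3
grip_force: 0.0
```

>>> play_rows(targets=[{"gripper": 0.5, "xyz": [3.74, 0.38, -0.9], "rotation": [0, 0, 0]}, {"gripper": 0.5, "xyz": [3.74, 0.38, -0.9], "rotation": [0, 0, 0]}, {"gripper": 0.6, "xyz": [3.74, 0.38, -0.9], "rotation": [0, 0, 0]}, {"gripper": 0.7, "xyz": [0, 0, 0], "rotation": [0, 0, 0.1]}, {"gripper": 0.7, "xyz": [0, 0, 0], "rotation": [0, 0, 0.1]}, {"gripper": 0.7, "xyz": [0, 0, 0], "rotation": [0, 0, 0.1]}, {"gripper": 0.7, "xyz": [0, 0, 0], "rotation": [0, 0, 0.1]}, {"gripper": 0.7, "xyz": [0, 0, 0], "rotation": [0, 0, 0.1]}])

```text
time_s: 34.4
ee_pos: [473.0, 341.9, 297.3]
tcp_rot: [-3.137, 0.004, 1.214]
force: [-0.1, -0.9, 0.2]
finger_gap: 60.0
grip_force: 0.0
```

>>> play_rows(targets=[{"gripper": 0.7, "xyz": [0, 0, 0], "rotation": [0, 0, 0]}, {"gripper": 0.7, "xyz": [0, 0, 0], "rotation": [0, 0, 0]}, {"gripper": 0.7, "xyz": [0, 0, 0], "rotation": [0, 0, 0]}])

```text
time_s: 34.65
ee_pos: [473.4, 341.2, 297.4]
tcp_rot: [-3.137, 0.004, 1.22]
force: [-0.4, -0.6, 0.3]
finger_gap: 59.6
grip_force: 0.0
```

Run:
```python
from h import *
s=st(); print(s['qpos'].round(2)); cap('wrist','w15.png'); a=cv2.imread('pics/w15.png')
cv2.imwrite('pics/c15.png',cv2.resize(a[0:400,54:587],(800,600),interpolation=cv2.INTER_CUBIC))
```

```text
34.65 [473.4 341.2 297.4] jig [-156.8  275.9] [-3.137  0.004  1.22 ] gap 59.6 0 F [-0.4 -0.6  0.3]
[-0.26  0.68 -0.8   1.61  0.53  1.09 -1.55]
```

View pics/c15.png

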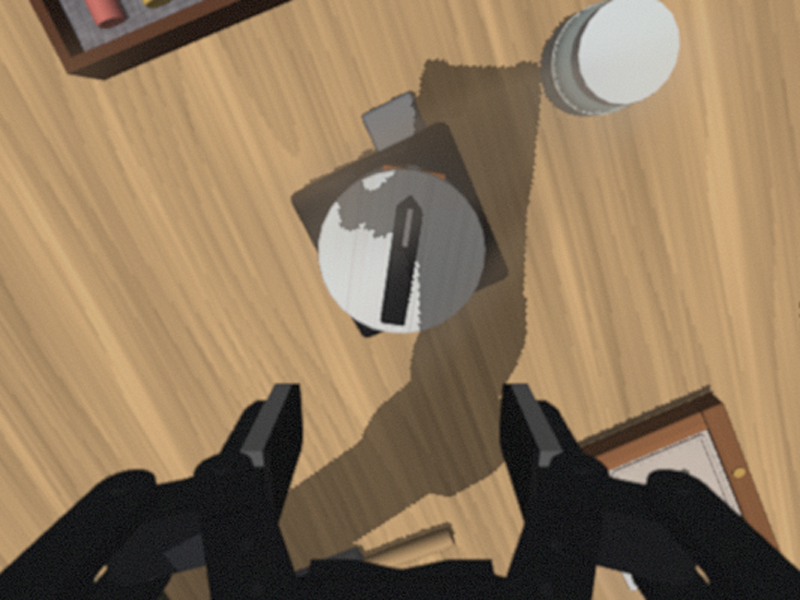

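Wrist view from above (1.5x crop): base corners (292,198),(443,123),(508,270),(365,337), drum top centre (402,250), bar tip (410,197) and tail (393,324).

Run:
```python
from h import *
q=lambda x,y,z: pw('w15',54+x/1.5009,y/1.5,z)[:2]
print('base',rect('w15',[(54+x/1.5009,y/1.5) for x,y in [(292,198),(443,123),(508,270),(365,337)]],36))
P=[q(x,y,36) for x,y in [(292,198),(443,123),(508,270),(365,337)]]
for i in range(4):
    d=P[(i+1)%4]-P[i]; print(np.linalg.norm(d).round(1),np.arctan2(d[1],d[0])%(np.pi/2))
print('circle c',q(402,250,95)); circ=np.array([q(x,y,95) for x,y in [(318,250),(486,250),(402,167),(402,333)]]); print(circ.mean(0))
a,b=q(410,197,125),q(393,324,125); d=a-b; print('tip',a,'tail',b,np.linalg.norm(d),'ang',np.arctan2(d[1],d[0]),'axis',b+d*35/75)
tab=pw('w6',279/1.6,358/1.6,36)[:2]; c=circ.mean(0); print('tab ang',np.arctan2(*(tab-c)[::-1]),np.linalg.norm(tab-c))
```

```text
base (array([474. , 347.1]), 125.3, 122.6, np.float64(0.108))
122.6 0.09353034316484987
120.1 0.10818381262674293
125.3 0.11409764309366732
122.7 0.08618471479646028
circle c [475.56646282 348.80600085]
[475.06684647 347.48417457]
tip [492.69757426 382.4070853 ] tail [456.68904138 313.12298045] 78.08265891959408 ang 1.0914952141135255 axis [473.49302339 345.45556271]
tab ang -1.5178632267005023 67.7895120938498
```

>>> play_rows(targets=[{"gripper": 0.6, "xyz": [0.57, -0.12, 0], "rotation": [0, 0, 0.065]}, {"gripper": 0.6, "xyz": [0, 0, 3.6], "rotation": [0, 0, 0.065]}, {"gripper": 0.6, "xyz": [0, 0, 3.6], "rotation": [0, 0, 0]}, {"gripper": 0.6, "xyz": [0, 0, 3.6], "rotation": [0, 0, 0]}, {"gripper": 0.6, "xyz": [0, 0, 3.6], "rotation": [0, 0, 0]}, {"gripper": 0.6, "xyz": [0, 0, 2.0], "rotation": [0, 0, 0]}, {"gripper": 0.6, "xyz": [0, 0, 0], "rotation": [0, 0, 0]}, {"gripper": 0.6, "xyz": [0, 0, 0], "rotation": [0, 0, 0]}])

```text
time_s: 35.37
ee_pos: [473.3, 345.9, 132.9]
tcp_rot: [-3.137, 0.006, 1.088]
force: [0.1, -0.5, 0.8]
finger_gap: 50.9
grip_force: 0.0
```

```bash
python3 -c "
from h import *
s=st(); print(s['qpos'].round(2),s['ft_torque']); plan([(474.2,347,118,1.09)])"
```

```text
35.37 [473.3 345.9 132.9] jig [-156.3  280.6] [-3.137  0.006  1.088] gap 50.9 0 F [ 0.1 -0.5  0.8]
[-0.36  0.86 -0.63  1.76  0.7   0.76 -1.83] [ 0.04441154 -0.05688763 -0.0158356 ]
to (474.2, 347, 118, 1.09) | trans cm [0.13 0.03 1.49] len 1.5 | then rot -0.002
```

>>> play_rows(targets=[{"gripper": 0.6, "xyz": [0.1, 0, 1.4], "rotation": [0, 0, 0]}, {"gripper": 0.6, "xyz": [0, 0, 0], "rotation": [0, 0, 0]}, {"gripper": 0, "xyz": [0, 0, 0], "rotation": [0, 0, 0]}, {"gripper": 0, "xyz": [0, 0, 0], "rotation": [0, 0, 0]}, {"gripper": 0, "xyz": [0, 0, 0], "rotation": [0, 0, 0]}, {"gripper": 0, "xyz": [0, 0, 0], "rotation": [0, 0, 0]}, {"gripper": 0, "xyz": [0, 0, 0], "rotation": [0, 0, 0]}, {"gripper": 0, "xyz": [0, 0, 0], "rotation": [0, 0, 0]}], grip_force=60)

```text
time_s: 36.03
ee_pos: [475.1, 347.0, 120.6]
tcp_rot: [-3.14, 0.003, 1.086]
force: [0.6, -2.0, 7.0]
finger_gap: 14.9
grip_force: 59.5
```

```bash
python3 -c "
from h import *
s=st(); print(s['qpos'].round(2),s['ft_torque'])"
```

```text
36.03 [475.1 347.  120.6] jig [-154.4  281.4] [-3.140e+00  3.000e-03  1.086e+00] gap 14.9 59 F [ 0.6 -2.   7. ]
[-0.37  0.88 -0.61  1.77  0.72  0.74 -1.85] [-0.34567077 -0.16979524  0.09536449]
```

>>> play_rows(targets=[{"gripper": 0, "xyz": [0, 0, -0.2], "rotation": [0, 0, -0.1]}, {"gripper": 0, "xyz": [0, 0, 0], "rotation": [0, 0, -0.116]}, {"gripper": 0, "xyz": [0, 0, 0], "rotation": [0, 0, -0.116]}, {"gripper": 0, "xyz": [0, 0, 0], "rotation": [0, 0, -0.116]}, {"gripper": 0, "xyz": [0, 0, 0], "rotation": [0, 0, -0.116]}, {"gripper": 0, "xyz": [0, 0, 0], "rotation": [0, 0, -0.116]}, {"gripper": 0, "xyz": [0, 0, 0], "rotation": [0, 0, -0.116]}, {"gripper": 0, "xyz": [0, 0, 0], "rotation": [0, 0, 0]}])

```text
time_s: 36.7
ee_pos: [473.3, 347.1, 120.7]
tcp_rot: [-3.134, -0.001, 1.886]
force: [-1.1, 2.3, -6.7]
finger_gap: 15.1
grip_force: 61.6
```

```bash
python3 -c "
from h import *
s=st(); print(s['qpos'].round(2),s['ft_torque'])"
```

```text
36.7 [473.3 347.1 120.7] jig [-156.1  281.7] [-3.134e+00 -1.000e-03  1.886e+00] gap 15.1 62 F [-1.1  2.3 -6.7]
[-0.27  0.94 -0.81  1.76  0.88  0.86 -1.19] [ 0.42314992 -0.1429631   0.00801978]
```

>>> play_rows(targets=[{"gripper": 0, "xyz": [0, 0, 0.1], "rotation": [0, 0, -0.118]}, {"gripper": 0, "xyz": [0, 0, 0], "rotation": [0, 0, -0.118]}, {"gripper": 0, "xyz": [0, 0, 0], "rotation": [0, 0, -0.118]}, {"gripper": 0, "xyz": [0, 0, 0], "rotation": [0, 0, -0.118]}, {"gripper": 0, "xyz": [0, 0, 0], "rotation": [0, 0, -0.118]}, {"gripper": 0, "xyz": [0, 0, 0], "rotation": [0, 0, -0.118]}, {"gripper": 0, "xyz": [0, 0, 0], "rotation": [0, 0, -0.118]}, {"gripper": 0, "xyz": [0, 0, 0], "rotation": [0, 0, -0.118]}])

```text
time_s: 37.37
ee_pos: [472.0, 345.7, 120.6]
tcp_rot: [-3.133, -0.007, 2.83]
force: [-5.3, -3.1, 2.5]
finger_gap: 14.6
grip_force: 63.1
```

>>> play_rows(targets=[{"gripper": 0, "xyz": [0, 0, 0], "rotation": [0, 0, -0.118]}, {"gripper": 0, "xyz": [0, 0, 0], "rotation": [0, 0, -0.118]}, {"gripper": 0, "xyz": [0, 0, 0], "rotation": [0, 0, -0.118]}, {"gripper": 0, "xyz": [0, 0, 0], "rotation": [0, 0, -0.118]}, {"gripper": 0, "xyz": [0, 0, 0], "rotation": [0, 0, -0.118]}, {"gripper": 0, "xyz": [0, 0, 0], "rotation": [0, 0, -0.118]}, {"gripper": 0, "xyz": [0, 0, 0], "rotation": [0, 0, -0.118]}, {"gripper": 0, "xyz": [0, 0, 0], "rotation": [0, 0, -0.118]}])

```text
time_s: 38.03
ee_pos: [472.3, 343.7, 120.6]
tcp_rot: [-3.138, -0.013, -2.509]
force: [-7.0, -9.5, 7.7]
finger_gap: 15.0
grip_force: 64.2
```

```bash
python3 -c "
from h import *
s=st(); print(s['qpos'].round(2),s['ft_torque'])"
```

```text
38.03 [472.3 343.7 120.6] jig [-157.6  278.5] [-3.138 -0.013 -2.509] gap 15.0 64 F [-7.  -9.5  7.7]
[-0.13  1.09 -1.17  1.76  1.12  1.14  0.52] [-1.61041495  0.8624271  -0.5862446 ]
```

>>> play_rows(targets=[{"gripper": 0, "xyz": [0.15, -0.05, 0], "rotation": [0, 0, -0.115]}, {"gripper": 0, "xyz": [0.15, -0.05, -0.05], "rotation": [0, 0, -0.115]}, {"gripper": 0, "xyz": [0, 0, 0], "rotation": [0, 0, -0.115]}, {"gripper": 0, "xyz": [0, 0, 0], "rotation": [0, 0, -0.115]}, {"gripper": 0, "xyz": [0, 0, 0], "rotation": [0, 0, -0.115]}])

```text
time_s: 38.45
ee_pos: [473.2, 342.8, 120.7]
tcp_rot: [3.14, -0.007, -1.936]
force: [0.8, -2.5, -1.6]
finger_gap: 14.7
grip_force: 62.1
```

```bash
python3 -c "
from h import *
s=st(); print(s['qpos'].round(2),s['ft_torque'])"
```

```text
38.45 [473.2 342.8 120.7] jig [-156.8  277.5] [ 3.14  -0.007 -1.936] gap 14.7 62 F [ 0.8 -2.5 -1.6]
[-0.1   1.13 -1.25  1.76  1.17  1.2   1.06] [-0.19279093 -0.60643986 -0.13616866]
```

>>> play_rows(targets=[{"gripper": 0, "xyz": [0, 0, 0], "rotation": [0, 0, -0.116]}, {"gripper": 0, "xyz": [0, 0, 0], "rotation": [0, 0, -0.116]}, {"gripper": 0, "xyz": [0, 0, 0], "rotation": [0, 0, -0.116]}, {"gripper": 0, "xyz": [0, 0, 0], "rotation": [0, 0, -0.116]}, {"gripper": 0, "xyz": [0, 0, 0], "rotation": [0, 0, 0]}, {"gripper": 0, "xyz": [0, 0, 0], "rotation": [0, 0, 0]}])

```text
time_s: 38.95
ee_pos: [474.2, 342.7, 120.7]
tcp_rot: [3.138, -0.005, -1.48]
force: [4.4, -3.7, -1.6]
finger_gap: 14.8
grip_force: 62.2
```

```bash
python3 -c "
from h import *
s=st(); print(s['qpos'].round(2),s['ft_torque'])"
```

```text
38.95 [474.2 342.7 120.7] jig [-155.9  277.3] [ 3.138 -0.005 -1.48 ] gap 14.8 62 F [ 4.4 -3.7 -1.6]
[-0.09  1.17 -1.31  1.76  1.2   1.26  1.5 ] [-0.40948823 -1.2679259   0.07986441]
```

>>> play_rows(targets=[{"gripper": 0.6, "xyz": [0, 0, 0], "rotation": [0, 0, 0]}, {"gripper": 0.6, "xyz": [0, 0, 0], "rotation": [0, 0, 0]}, {"gripper": 0.6, "xyz": [0, 0, 0], "rotation": [0, 0, 0]}, {"gripper": 0.6, "xyz": [0, 0, 0], "rotation": [0, 0, 0]}, {"gripper": 0.6, "xyz": [0, 0, -3], "rotation": [0, 0, 0]}, {"gripper": 0.6, "xyz": [0, 0, -4], "rotation": [0, 0, 0]}, {"gripper": 0.6, "xyz": [0, 0, -4], "rotation": [0, 0, 0]}, {"gripper": 0.6, "xyz": [0, 0, -4], "rotation": [0, 0, 0]}])

```text
time_s: 39.62
ee_pos: [472.4, 344.9, 272.5]
tcp_rot: [3.134, -0.001, -1.473]
force: [1.2, 0.5, 0.2]
finger_gap: 51.1
grip_force: 0.0
```

>>> play_rows(targets=[{"gripper": 0.6, "xyz": [0, 0, -3], "rotation": [0, 0, 0]}, {"gripper": 0.6, "xyz": [0, 0, 0], "rotation": [0, 0, 0]}, {"gripper": 0.6, "xyz": [0, 0, 0], "rotation": [0, 0, 0]}, {"gripper": 0.6, "xyz": [0, 0, 0], "rotation": [0, 0, 0]}])

```text
time_s: 39.95
ee_pos: [473.3, 344.3, 300.4]
tcp_rot: [3.136, -0.003, -1.473]
force: [0.7, -0.6, 0.4]
finger_gap: 51.5
grip_force: 0.0
```

Run:
```python
from h import *
s=st(); cap('wrist','w16.png')
img=cv2.imread('pics/w16.png'); g=cv2.cvtColor(img,cv2.COLOR_BGR2GRAY)
ctr=np.array([474.5,347])
# dark bar within drum-top circle (z=125 plane projection)
vv,uu=np.mgrid[0:400,0:640]
T,K=load('w16'); d=np.stack([(uu-K[2])/K[0],(vv-K[3])/K[1],np.ones_like(uu)],-1)@T[:3,:3].T; o=T[:3,3]
W=o+d*((125-o[2])/d[...,2])[...,None]
r=np.hypot(W[...,0]-ctr[0],W[...,1]-ctr[1])
m=((g<60)&(r<46)).astype(np.uint8)
n,l,st_,ce=cv2.connectedComponentsWithStats(m); i=1+st_[1:,4].argmax(); p=W[l==i][:,:2].astype(np.float32)
c,(w,h),a=cv2.minAreaRect(p); print('bar',c,w,h,a,len(p)); 
mu=p.mean(0); e=np.linalg.eigh(np.cov((p-mu).T))[1][:,1]; print('mean',mu,'axis ang',np.arctan2(e[1],e[0]))
t=(p-ctr)@e; print('extent',t.min(),t.max(),'width at ends', np.ptp(((p-ctr)@[-e[1],e[0]])[t<t.min()+5]),np.ptp(((p-ctr)@[-e[1],e[0]])[t>t.max()-5]))
# white line side
k=(g>90)&(r<38); perp=np.abs((W[...,:2]-mu)@np.array([-e[1],e[0]])); tt=(W[...,:2]-ctr)@e
k&=perp<4; print('bright on axis t:',np.percentile(tt[k],[5,50,95]) if k.any() else None,k.sum())
```

```text
39.95 [473.3 344.3 300.4] jig [-156.6  279. ] [ 3.136e+00 -3.000e-03 -1.473e+00] gap 51.5 0 F [ 0.7 -0.6  0.4]
bar (472.4178771972656, 355.1886901855469) 14.758757591247559 50.651119232177734 5.088983058929443 778
mean [472.55707 356.62943] axis ang 1.6404986257427097
extent -17.122163490411406 33.75787696490161 width at ends 11.660388822273639 13.101086452665646
bright on axis t: [-36.52646351 -25.10636939  36.71316681] 189
```

Run:
```python
from h import *
img=cv2.imread('pics/w16.png'); hsv=cv2.cvtColor(img,cv2.COLOR_BGR2HSV)
vv,uu=np.mgrid[0:400,0:640]; T,K=load('w16'); d=np.stack([(uu-K[2])/K[0],(vv-K[3])/K[1],np.ones_like(uu)],-1)@T[:3,:3].T; o=T[:3,3]
ctr=np.array([474.5,347])
def at(z): return (o+d*((z-o[2])/d[...,2])[...,None])[...,:2]-ctr
W=at(36); r=np.hypot(*np.moveaxis(W,-1,0))
m=((hsv[...,1]<40)&(hsv[...,2]>150)).astype(np.uint8)
n,l,s,c=cv2.connectedComponentsWithStats(m)
for i in range(1,n):
    if 8<s[i,4]<400:
        w=W[l==i].mean(0); 
        if np.hypot(*w)<90: print('blob',s[i,4],c[i].round(),w.round(1),np.arctan2(w[1],w[0]).round(3))
        t=at(125)[l==i]; q=t-t.mean(0)
        if np.hypot(*t.mean(0))<45: e=np.linalg.eigh(q.T@q)[1][:,1]; print('  as line on top: ',t.mean(0).round(1),np.ptp(q@e).round(1),'ang',np.arctan2(e[1],e[0]).round(3))
a=cap('side','d16.png')['img'].astype(int); b=cv2.cvtColor(cv2.imread('pics/d14.png'),cv2.COLOR_BGR2RGB).astype(int); D=np.abs(a-b).mean(2)
a2=cap('scene','s16.png')['img'].astype(int); b2=cv2.cvtColor(cv2.imread('pics/s14.png'),cv2.COLOR_BGR2RGB).astype(int); D2=np.abs(a2-b2).mean(2)
print('scene tub/tray',D2[130:170,275:320].mean(),D2[145:190,215:277].mean(),'side',D[130:180,405:470].mean(),D[100:160,340:420].mean(),'jig scene',D2[205:260,240:325].mean(),'side',D[160:235,240:320].mean())
```

```text
blob 90 [319. 104.] [  4.8 -67.2] -1.499
blob 90 [319. 156.] [-0.7 -9.7] -1.645
  as line on top:  [  0.9 -25.8] 21.5 ang 1.649
scene tub/tray 31.547962962962963 4.45925925925926 side 18.961128205128208 46.96590277777778 jig scene 22.433155080213904 side 34.63916666666667
```

Pointer (−1.493) and tab (−1.499) line up. One last check of the jig before handing in.

>>> play_rows(targets=[{"gripper": 0.6, "xyz": [3.3, -1.5, 0], "rotation": [0, 0, 0]}, {"gripper": 0.6, "xyz": [3.3, -1.5, 0], "rotation": [0, 0, 0]}, {"gripper": 0.6, "xyz": [3.3, -1.5, 0], "rotation": [0, 0, 0]}, {"gripper": 0.6, "xyz": [3.3, -1.5, 0], "rotation": [0, 0, 0]}, {"gripper": 0.6, "xyz": [3.3, -1.5, 0], "rotation": [0, 0, 0]}, {"gripper": 0.6, "xyz": [3.3, -1.5, 0], "rotation": [0, 0, 0]}, {"gripper": 0.6, "xyz": [3.3, -1.5, 0], "rotation": [0, 0, 0]}, {"gripper": 0.6, "xyz": [0, 0, 0], "rotation": [0, 0, 0]}])

```text
time_s: 40.77
ee_pos: [604.5, 116.2, 297.8]
tcp_rot: [3.133, -0.007, -1.488]
force: [-0.5, -0.6, -0.2]
finger_gap: 51.3
grip_force: 0.0
```

>>> play_rows(targets=[{"gripper": 0.6, "xyz": [0, 0, 0], "rotation": [0, 0, 0]}, {"gripper": 0.6, "xyz": [0, 0, 0], "rotation": [0, 0, 0]}, {"gripper": 0.6, "xyz": [0, 0, 0], "rotation": [0, 0, 0]}])

```text
time_s: 41.02
ee_pos: [599.5, 126.4, 300.6]
tcp_rot: [3.135, -0.001, -1.47]
force: [0.2, 0.1, 0.2]
finger_gap: 51.2
grip_force: 0.0
```

Run:
```python
from h import *
s=st(); cap('wrist','w17.png')
img=cv2.imread('pics/w17.png'); hsv=cv2.cvtColor(img,cv2.COLOR_BGR2HSV)
for lo in (90,110,140):
    m=((hsv[...,1]<40)&(hsv[...,2]>lo)).astype(np.uint8); m=cv2.morphologyEx(m,cv2.MORPH_CLOSE,np.ones((5,5)))
    n,l,t,ce=cv2.connectedComponentsWithStats(m)
    for i in range(1,n):
        if t[i,4]>1500:
            b=cv2.boxPoints(cv2.minAreaRect(np.argwhere(l==i)[:,::-1].astype(np.float32))); r=rect('w17',b,46); r2=rect('w17',b,24); print(lo,t[i],'z46',r[1:],jig(r[0]),'z24',r2[1:],jig(r2[0]))
for nm,p,z in [('barTL',(-96,0),46),('barTR',(-96,-120),46),('barBL',(-124,0),46),('barBR',(-124,-120),46)]:
    w=C+p[0]*EX+p[1]*EY; print(nm,np.round(proj('w17',[*w,z]),1))
# rectify z=46 plane in jig coords: x -140..10, y -130..10
xs=np.arange(10,-140,-1.);ys=np.arange(10,-130,-1.)
mp=np.array([[proj('w17',[*(C+x*EX+y*EY),46]) for y in ys] for x in xs],np.float32)
rec=cv2.remap(img,mp[...,0],mp[...,1],cv2.INTER_LINEAR); g=cv2.cvtColor(rec,cv2.COLOR_BGR2GRAY)
print('x profile at y=-30',g[95:150,40].tolist()); print('at y=-100',g[95:150,110].tolist()); print('y profile x=-117 from y=10',g[127,0:25].tolist(), g[127,120:140].tolist())
```

```text
41.02 [599.5 126.4 300.6] jig [-62.7  45.3] [ 3.135e+00 -1.000e-03 -1.470e+00] gap 51.2 0 F [0.2 0.1 0.2]
90 [    0     0   132   400 24866] z46 (540.4, 183.3, np.float64(1.504)) [260.  120.3] z24 (571.7, 193.9, np.float64(1.504)) [279.  129.2]
90 [  253     0   122   123 13007] z46 (131.3, 117.1, np.float64(0.1)) [-61.2 -59.2] z24 (138.9, 123.8, np.float64(0.1)) [-60.9 -60.7]
90 [ 564   87   76   37 2533] z46 (90.4, 37.3, np.float64(0.101)) [-369.2   -5. ] z24 (95.6, 39.5, np.float64(0.101)) [-386.8   -3.4]
110 [    0     0   132   400 24753] z46 (540.4, 183.3, np.float64(1.504)) [260.  120.3] z24 (571.7, 193.9, np.float64(1.504)) [279.  129.2]
110 [ 325    0   49  123 3165] z46 (52.1, 117.2, np.float64(1.675)) [-99.3 -57.5] z24 (55.2, 124.0, np.float64(1.675)) [-101.3  -59. ]
110 [ 253    6   62  103 3388] z46 (65.6, 96.3, np.float64(1.693)) [-30.7 -65.3] z24 (69.4, 101.9, np.float64(1.693)) [-28.7 -67.2]
110 [ 565   87   75   37 2255] z46 (89.3, 37.3, np.float64(0.101)) [-369.7   -5. ] z24 (94.5, 39.5, np.float64(0.101)) [-387.3   -3.4]
140 [    0     0   131   375 19111] z46 (494
[... 372 characters left out ...]
87, 95, 107, 113, 110, 111, 112, 109, 111, 108, 103, 98, 101, 102, 103, 103, 104, 106, 108, 117, 142, 169, 181, 185, 188, 189, 187, 185, 169, 155, 145, 148, 147, 148, 151, 151, 150, 151, 152, 153, 153, 153, 154, 155, 155]
at y=-100 [94, 90, 88, 92, 92, 89, 91, 94, 88, 71, 63, 82, 102, 112, 109, 109, 111, 108, 108, 108, 106, 103, 103, 99, 99, 99, 98, 97, 100, 100, 106, 109, 109, 111, 111, 110, 111, 109, 99, 83, 78, 80, 81, 81, 82, 81, 82, 82, 83, 83, 84, 87, 86, 85, 87]
y profile x=-117 from y=10 [126, 126, 124, 121, 117, 118, 118, 117, 117, 142, 174, 187, 189, 188, 187, 187, 188, 179, 151, 133, 160, 184, 189, 188, 190] [104, 115, 111, 110, 110, 111, 31, 0, 0, 0, 0, 0, 0, 0, 0, 0, 0, 0, 0, 0]
```

```bash
python3 -c "
from cell import workorder
print(workorder.finish_job())"
```

```text
the job is handed in; nothing more can be done
None
```

I handed the job in at about 41 s; `finish_job` gave no verdict. By my last checks the stick was in the tray, both cork blocks in the tub, plaque and bar flush in the fence corner, and the drum pointer at the tab (drum started between clicks; resting angle read by camera only).

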